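Sort left- and right-hand balloon weights into the crate trays

TASK

Put the three purple balloon weights from the row on the table away under the crate stack: left-hand ones in the yellow-fronted tray, right-hand ones in the green-fronted tray, where one right-hand weight already stands. A weight is left-hand if, seen from above with its lobed end pointing away from you, the lobe sticks out to the left. All four must end up standing upright, flat on the floor of their own tray, and nothing else on the table may be pushed out of place or knocked over.

Things in the scene. Friction and masses are not known exactly. Their poses are not given: they have to be found in the camera images.
- weight_left_a_mid (a point): Purple left-hand balloon weight, 120 g. Foot 12 mm thick: bar 70 x 26 mm along x, with a round lobe at its +x end jutting sideways to 36 mm off the centre line, towards +y (left, seen from above with the lobed end away from you). Grip fin on mid-bar: 30 mm long (x), 12 mm thick (y), 12 to 60 mm above the underside. Point: fin axis, 30 mm above the underside; z up. Starts in the row on the table.
- weight_left_b_mid (a point): Purple left-hand balloon weight, 120 g. Foot 12 mm thick: bar 70 x 26 mm along x, with a round lobe at its +x end jutting sideways to 36 mm off the centre line, towards +y (left, seen from above with the lobed end away from you). Grip fin on mid-bar: 30 mm long (x), 12 mm thick (y), 12 to 60 mm above the underside. Point: fin axis, 30 mm above the underside; z up. Starts in the row on the table.
- weight_right_a_mid (a point): Purple right-hand balloon weight, 120 g. Foot 12 mm thick: bar 70 x 26 mm along x, with a round lobe at its +x end jutting sideways to 36 mm off the centre line, towards -y (right, seen from above with the lobed end away from you). Grip fin on mid-bar: 30 mm long (x), 12 mm thick (y), 12 to 60 mm above the underside. Point: fin axis, 30 mm above the underside; z up. Starts in the row on the table.
- weight_right_b_mid (a point): Purple right-hand balloon weight, 120 g. Foot 12 mm thick: bar 70 x 26 mm along x, with a round lobe at its +x end jutting sideways to 36 mm off the centre line, towards -y (right, seen from above with the lobed end away from you). Grip fin on mid-bar: 30 mm long (x), 12 mm thick (y), 12 to 60 mm above the underside. Point: fin axis, 30 mm above the underside; z up. Already in the green tray, 40 mm to its +y side.
- tray_left_floor (a point): Low fixed white tray, yellow front strip, for left-hand weights. Inside 150 (x) x 178 mm (y); walls 22 mm above the table, front wall 27 mm thick. Point: centre of inner floor, 5 mm above the table; x from the open front to the back, z up. A crate overhangs it, underside 230 mm above the table, from x = -65 to 95 mm: the tool must come in leaning from the front. The two trays may be swapped.
- tray_right_floor (a point): Low fixed white tray, green front strip, for right-hand weights. Inside 150 (x) x 178 mm (y); walls 22 mm above the table, front wall 27 mm thick. Point: centre of inner floor, 5 mm above the table; x from the open front to the back, z up. A crate overhangs it, underside 230 mm above the table, from x = -65 to 95 mm: the tool must come in leaning from the front. The two trays may be swapped.
- stack: Fixed stack of white crates, 424 mm wide (y), 405 mm high; origin on the table midway between the two trays' centres (97 mm to each side), x to its back, same axes as the trays. Two crates (x = -65 to 95 mm, undersides at 230 and 335 mm) stand over the trays on an upright at each side (x = 45 to 95, y = +-200 to 212 mm; feet 20 mm high from x = -15); front open.
- cup: Frosted glass hurricane cup, 84 mm across, 130 mm high, standing; origin at the centre of its underside, z up.
- tin: Steel tea-light tin, lid shut, 75 mm across, 38 mm high; origin at the centre of its underside.
- pump: Pink balloon pump lying on the table, about 320 mm long (along its x, from -164 to 140 mm), 95 mm wide at the handle, 52 mm high; origin underneath its barrel.
- spool: Golden yellow ribbon spool, standing on its flange, 60 mm across, 40 mm high; origin at the centre of its underside.
- candle: Cream candle, 40 mm across, 35 mm high; origin at the centre of its underside.
- jar: Amber glass jar with a lid, 72 mm across, 100 mm high; origin at the centre of its underside.

How it is judged:
By the outcome, as a careful person would: the job done as asked, in the order asked, and still so for the second after the job is handed in, with the robot touching nothing.
It also fails if it takes over 72 s, if anything falls off the work surface, if the arm or the gripper's body presses on something with over 40 N, if the wrist force passes 120 N, or if a joint passes its speed limit or range.

ROBOT

A 7-joint arm with a two-finger parallel gripper is mounted at the origin on the work surface. World frame = base frame: x ahead of the robot, y to its left, z up, the work surface at z = 0. Lengths are in m, angles in rad, forces in N, time in s.
With the tool pointing down it reaches from about 0.4 to 0.85 m from the base axis. Payload 4.5 kg.
Tool frame: the origin (TCP) lies at the very end of the fingers, on their centre line; the grasp point (between the pads) lies 19 mm behind it; y points along the fingers, x is the direction in which the jaws open and shut, and the axes are right-handed (so a half turn about y gives the same grasp; the last joint's range is limited). The gripper opens to 88 mm and grips with 3 to 60 N. Pads are 18 mm wide; open, the fingers measure 123 mm over their backs; the gripper's body (75 mm by 187 mm) begins 45 mm behind the grasp point.
Start: joints at [-1.086, 0.689, -0.195, 1.565, 0.157, 0.902, -0.215], TCP at [0.272, 0.563, 0.239] pointing down, gripper open.
Joint ranges: [-3.01, 3.01], [-0.46, 2.08], [-1.47, 1.51], [0.13, 2.56], [-1, 4.14], [0.04, 2.09], [-2.66, 2.66]. Speed limits (rad/s): [2.57, 2.57, 3.14, 3.14, 3.14, 3.14, 3.14].

INTERFACE

Orientations are given as a unit quaternion [x, y, z, w].
In Python, from plant import r gives the robot as it stands.
- The arm moves only by the shell command python3 -m inch 'ROWS' [OPENING] [FORCE]. ROWS is JSON, a list of rows, each a list of 6 numbers: the shift along the tool's x, y, z in mm, then the turn, a rotation vector about the tool's x, y, z in rad. In form: [[x, y, z, ax, ay, az], ...]. A call has 1 to 12 rows; each row shifts and turns the commanded pose from where the row before left it, along the tool's axes as they then stand; what a row does not reach is not made up. A row lasts 1/12 s, in which the tool goes at most 41.7 mm and 7.16 degrees, less where a joint would pass 70% of its speed; a pose out of reach is approached as far as the arm can. A call is refused whole if a number of a shift passes 41.7 or a number of a turn 0.125, either way. A call with a gripper value outside its range is refused whole. OPENING is the finger opening in mm, from 0 to 88.1, set as the call begins (- or left out, the last holds). The fingers move at their own pace and stop on an object; FORCE is the grip in N (left out, the last holds). Time passes only in rows, so rows that do not move let the fingers close. It gives the time, the measured TCP pose, the force and the opening at its end, in the units of the state.
- r.get_state(): the state, without advancing time (a new reading comes with each control period).
- r.snapshot(name): name is "scene" or "top" or "wrist"; returns a dict with "img" (400x640x3 uint8, red, green, blue), "range_z" (400x640 float32, m along the optical axis (not along the pixel's ray), 0 where there is no reading), "mtx" (3x3 intrinsics, pixels), "camera_from_world" (4x4, takes a point from world to camera coordinates); the wrist camera has in their place "tool_from_camera" (4x4, takes a point from camera to tool coordinates, whose origin is the TCP and whose axes are the tool frame's). Camera axes: x right, y down, z forward; pixel columns grow to the right and rows downward; lengths in m; the calibration is good to about 2 mm. The wrist camera is an equidistant fisheye: a pixel r from the principal point sees the ray r / f radians off the axis. A picture is of the moment at which its call begins: read the wrist's pose just before it.
- r.finish_job(): hands the job in, once; it reports no verdict.
The state is a dict: "clock": time; "q": joint angles; "qd": joint speeds; "joint_torque": joint torques, N m; "tool_pos": TCP position; "eef_rot": TCP orientation; "contact_force": force on the tool from outside, world axes, zero at the start; "moment": the same for the moment, N m; "opening": opening from 0.0 (shut) to 1.0 (fully open).
Only numpy, scipy, OpenCV 4.12 (cv2) and the standard library are available. Lean on these libraries where they do the work, as an engineer would, in place of code of your own. Each camera call takes 0.05 s, during which the arm holds its last target.

## Working session

There is one attempt and no reset: what is moved stays moved. The work goes in short steps, Python scripts to look and compute and a shell command to move; the robot and the scene stay as the last step left them, time stands still between calls to the robot, and variables do not carry over. Pictures are saved under pics/ and viewed, and the job is handed in when it is done.

```bash
ls; mkdir -p pics
python3 - <<'E'
from plant import r
import cv2,numpy as np
s=r.get_state();print({k:np.round(v,3).tolist() for k,v in s.items()})
for n in("scene","top","wrist"):
    d=r.snapshot(n);cv2.imwrite(f"pics/{n}0.png",d["img"][...,::-1]);np.savez(f"pics/{n}0.npz",**d)
    print(n,{k:np.round(v,3).tolist() for k,v in d.items() if k not in("img","range_z")})
E
```

```text
pics
{'clock': 0.0, 'q': [-1.086, 0.69, -0.195, 1.566, 0.157, 0.903, -0.215], 'qd': [0.0, 0.002, 0.002, -0.0, 0.001, -0.001, -0.0], 'joint_torque': [-0.001, -52.757, -1.267, -15.344, -0.053, 0.006, 0.0], 'tool_pos': [0.272, 0.562, 0.238], 'eef_rot': [0.599, 0.375, -0.376, -0.599], 'contact_force': [0.424, 0.131, -0.249], 'moment': [-0.024, -0.003, 0.018], 'opening': 1.0}
scene {'mtx': [[496.688, 0.0, 321.887], [0.0, 496.688, 203.876], [0.0, 0.0, 1.0]], 'camera_from_world': [[0.462, 0.887, -0.003, -0.232], [0.571, -0.3, -0.764, -0.308], [-0.679, 0.351, -0.645, 1.608], [0.0, 0.0, 0.0, 1.0]]}
top {'mtx': [[421.537, 0.0, 317.322], [0.0, 421.537, 199.326], [0.0, 0.0, 1.0]], 'camera_from_world': [[0.108, -0.994, 0.002, -0.117], [-0.973, -0.106, -0.202, 0.576], [0.201, 0.02, -0.979, 0.982], [0.0, 0.0, 0.0, 1.0]]}
wrist {'mtx': [[309.707, 0.0, 320.254], [0.0, 309.707, 201.026], [0.0, 0.0, 1.0]], 'tool_from_camera': [[1.0, -0.001, -0.0, 0.001], [-0.0, -0.288, 0.958, -0.146], [-0.001, -0.958, -0.288, 0.074], [0.0, 0.0, 0.0, 1.0]]}
```

View pics/scene0.png

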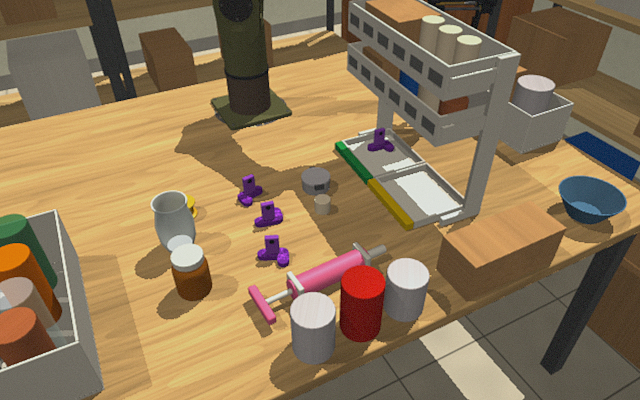

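View pics/top0.png

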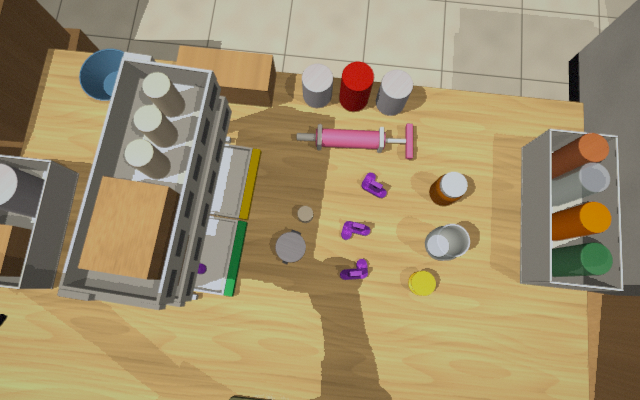

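View pics/wrist0.png

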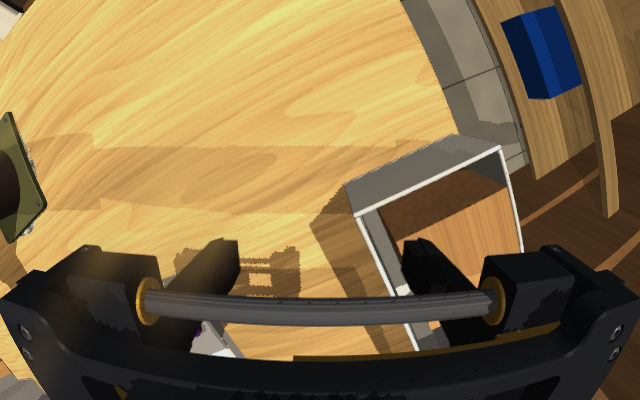

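The scene view shows three purple weights in a row near (250,188), (267,213) and (272,250). The stack is at the right: its green tray, with one weight at (380,140), is nearer the robot, and its yellow tray is further away. The top view shows the row at (375,185), (355,230) and (355,270). Next I'll measure these.

```bash
cat > h.py <<'E'
import numpy as np,cv2
from scipy.spatial.transform import Rotation as R
def cloud(d):
    z=d["range_z"];v,u=np.mgrid[:400,:640];K=d["mtx"]
    c=np.stack([(u-K[0,2])/K[0,0]*z,(v-K[1,2])/K[1,1]*z,z],-1)
    T=np.linalg.inv(d["camera_from_world"])
    return c@T[:3,:3].T+T[:3,3]
def hsv(d): return cv2.cvtColor(d["img"],cv2.COLOR_RGB2HSV)
def load(n): return dict(np.load(n))
E
python3 - <<'E'
from h import *
for n in("top","scene"):
    d=load(f"pics/{n}0.npz");P=cloud(d);H=hsv(d)
    print(n,"table z",np.median(P[(P[...,2]<.02)&(P[...,2]>-.02)][:,2]))
    for nm,lo,hi,S in(("purple",130,150,120),("green",55,75,150),("yellow",22,30,200),("pink",160,176,80)):
        m=((H[...,0]>=lo)&(H[...,0]<=hi)&(H[...,1]>S)&(d["range_z"]>0)&(P[...,2]<.3)).astype(np.uint8)
        k,l,st,c=cv2.connectedComponentsWithStats(m)
        for i in range(1,k):
            if st[i,4]<20:continue
            q=P[l==i];print(nm,c[i].round(),st[i,4],"mean",q.mean(0).round(3),"min",q.min(0).round(3),"max",q.max(0).round(3))
            if nm=="purple":
                t=q[q[:,2]>.045]; 
                if len(t)>3: 
                    mu=t.mean(0);w,V=np.linalg.eigh(np.cov(t[:,:2].T));print("  fin top",len(t),mu.round(4),np.degrees(np.arctan2(V[1,1],V[0,1])).round(1),np.sqrt(w).round(4))
E
python3 -c "
import cv2
a=cv2.imread('pics/top0.png');cv2.imwrite('pics/t1.png',cv2.resize(a[160:300,320:480],None,fx=5,fy=4.28))
cv2.imwrite('pics/t1.png',cv2.resize(a[165:290,325:485],None,fx=4.7,fy=4.7))
a=cv2.imread('pics/scene0.png');cv2.imwrite('pics/s1.png',cv2.resize(a[120:270,220:420],None,fx=4,fy=4))"
```

```text
top table z 0.001531858955030052
purple [373. 186.] 334 mean [ 0.644 -0.192  0.025] min [ 0.619 -0.226  0.008] max [ 0.681 -0.164  0.065]
  fin top 71 [ 0.6383 -0.1947  0.0586] 67.5 [0.0036 0.0087]
purple [354. 229.] 323 mean [ 0.526 -0.153  0.024] min [ 0.503 -0.193  0.009] max [ 0.548 -0.123  0.067]
  fin top 69 [ 0.5311 -0.1602  0.0597] 79.7 [0.0036 0.0087]
purple [356. 271.] 333 mean [ 0.424 -0.167  0.023] min [ 0.402 -0.197  0.   ] max [ 0.456 -0.13   0.065]
  fin top 66 [ 0.4169 -0.1627  0.0606] 99.0 [0.0034 0.0089]
purple [201. 268.] 60 mean [0.389 0.213 0.022] min [0.377 0.162 0.015] max [0.4   0.222 0.231]
green [235. 258.] 652 mean [0.424 0.133 0.023] min [0.333 0.119 0.016] max [0.516 0.148 0.029]
yellow [250. 184.] 626 mean [0.615 0.124 0.023] min [0.523 0.109 0.01 ] max [0.71 0.14 0.03]
pink [409. 141.] 242 mean [ 0.771 -0.274  0.036] min [ 0.725 -0.284  0.028] max [ 0.818 -0.264  0.044]
pink [350. 138.] 1006 mean [ 0.757 -0.12   0.046] min [ 0.734 -0.195  0.024] max [ 0.788 -0.046  0.059]
scene table z 0.003085124880298329
purple [380. 142.] 312 mean [0.4   0.239 0.03 ]
[... 506 characters left out ...]
  0.001] max [ 0.685 -0.164  0.066]
  fin top 91 [ 0.6453 -0.196   0.0579] 68.7 [0.0028 0.0085]
green [353. 162.] 427 mean [0.436 0.13  0.022] min [0.338 0.117 0.005] max [0.52  0.147 0.031]
yellow [390. 204.] 666 mean [0.63  0.12  0.021] min [0.526 0.109 0.002] max [0.715 0.137 0.03 ]
yellow [190. 201.] 43 mean [ 0.421 -0.311  0.043] min [ 0.394 -0.32   0.041] max [ 0.437 -0.303  0.046]
pink [329. 271.] 1311 mean [ 0.775 -0.124  0.046] min [ 0.745 -0.213  0.003] max [ 0.868 -0.045  0.133]
pink [292. 289.] 110 mean [ 0.777 -0.209  0.041] min [ 0.757 -0.233  0.012] max [ 0.853 -0.204  0.111]
pink [262. 304.] 418 mean [ 0.782 -0.275  0.036] min [ 0.729 -0.286 -0.   ] max [ 0.823 -0.255  0.042]
```

View pics/t1.png

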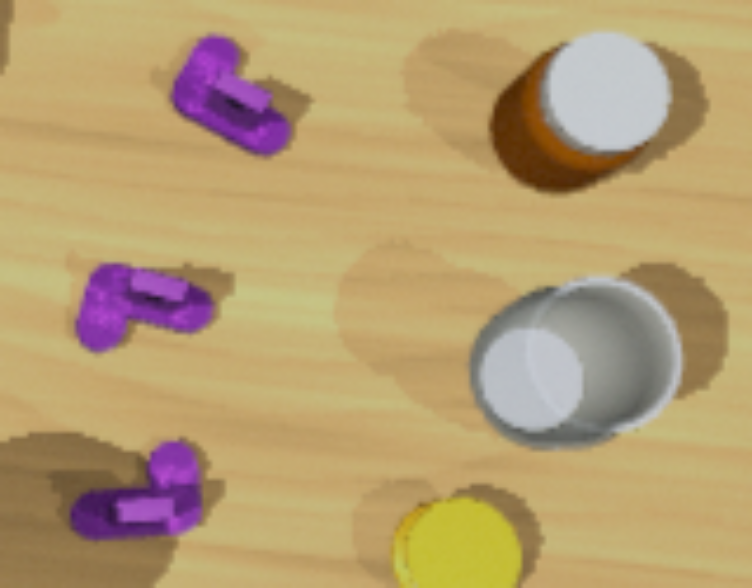

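View pics/s1.png

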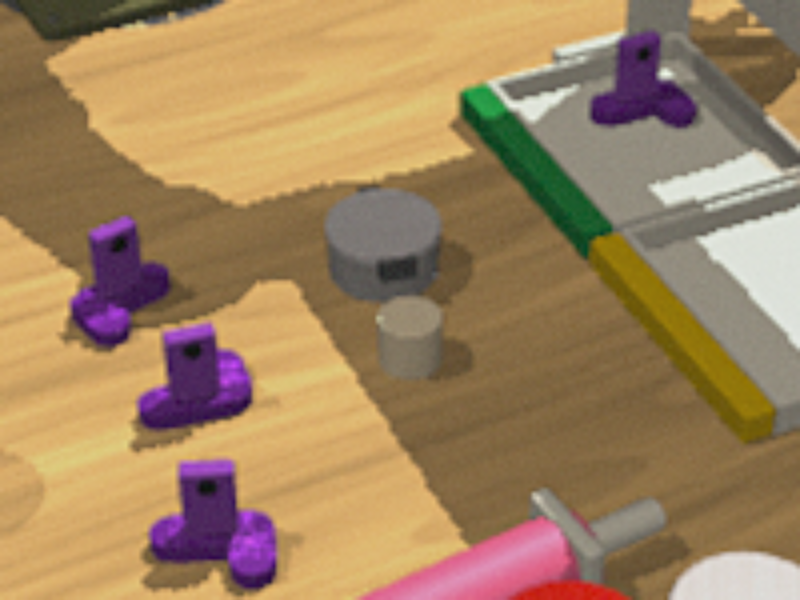

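Run:
```python
from h import *
from plant import r
s=r.get_state();M=R.from_quat(s["eef_rot"]).as_matrix();print(M.round(3))
d=load("pics/top0.npz");P=cloud(d);g=load("pics/scene0.npz");Q=cloud(g)
def box(nm,P,u0,u1,v0,v1,zl,zh):
    q=P[v0:v1,u0:u1].reshape(-1,3);q=q[(q[:,2]>zl)&(q[:,2]<zh)]
    print(nm,len(q),"min",np.percentile(q,2,0).round(3),"max",np.percentile(q,98,0).round(3))
box("jar top",P,420,480,165,212,.09,.12)
box("cup top",P,415,480,215,270,.11,.15)
box("spool",P,400,445,262,300,.03,.05)
box("tin",P,270,312,225,268,.03,.05)
box("candle",P,292,318,200,225,.025,.045)
box("crate all",P,60,240,50,310,.38,.44)
# strip line fits (top of strip)
H=hsv(d)
for im,PP in((d,P),(g,Q)):
  H=hsv(im)
  for nm,lo,hi,S in(("green",55,75,150),("yellow",22,30,200)):
    m=(H[...,0]>=lo)&(H[...,0]<=hi)&(H[...,1]>S)&(im["range_z"]>0)&(abs(PP[...,2]-.022)<.008)&(PP[...,1]>.08)&(PP[...,1]<.2)
    q=PP[m][:,:2].astype(np.float32);q=q.copy();print(nm,len(q),[np.round(x,3) for x in cv2.minAreaRect(q)], q.mean(0))
```

```text
[[ 0.436 -0.    -0.9  ]
 [ 0.9   -0.001  0.436]
 [-0.001 -1.    -0.   ]]
jar top 555 min [ 0.62  -0.403  0.093] max [ 0.677 -0.346  0.105]
cup top 376 min [ 0.476 -0.405  0.111] max [ 0.547 -0.334  0.134]
spool 487 min [ 0.386 -0.357  0.038] max [ 0.439 -0.304  0.045]
tin 755 min [ 0.428 -0.034  0.035] max [0.501 0.032 0.044]
candle 200 min [ 0.533 -0.044  0.028] max [ 0.57  -0.009  0.04 ]
crate all 16918 min [0.321 0.15  0.382] max [0.724 0.319 0.427]
green 652 [array([0.425, 0.134]), array([0.023, 0.184]), np.float64(87.021)] [0.4235277 0.1334833]
yellow 619 [array([0.617, 0.124]), array([0.023, 0.187]), np.float64(87.148)] [0.6149894  0.12378363]
green 384 [array([0.429, 0.133]), array([0.023, 0.182]), np.float64(87.356)] [0.4356358  0.13042969]
yellow 554 [array([0.621, 0.123]), array([0.024, 0.187]), np.float64(87.59)] [0.62888396 0.1212711 ]
```

```bash
cat >> h.py <<'E'
def rep():
    from plant import r
    s=r.get_state();M=R.from_quat(s["eef_rot"]).as_matrix()
    print("t",round(s["clock"],2),"q",np.round(s["q"],2).tolist(),"pos",np.round(np.array(s["tool_pos"])*1e3,1).tolist(),"open",round(s["opening"]*88.1,1),"F",np.round(s["contact_force"],1).tolist())
    y=M[:,1];print(" lean",np.degrees(np.arccos(-y[2])).round(1),"yaw_x",np.degrees(np.arctan2(M[1,0],M[0,0])).round(1),"xtilt",np.degrees(np.arcsin(M[2,0])).round(1))
    return s,M
def plan(pos,lean,yaw):
    """pos mm target; tool y = lean from vertical towards heading yaw (deg, world); x_tool horizontal at yaw-90. prints shift in tool axes and rotvec"""
    s,M=rep();a=np.radians(yaw);b=np.radians(lean)
    h=np.array([np.cos(a),np.sin(a),0]);y=np.sin(b)*h-np.cos(b)*np.array([0,0,1]);x=np.array([np.sin(a),-np.cos(a),0]);T=np.stack([x,y,np.cross(x,y)],1)
    rv=R.from_matrix(M.T@T).as_rotvec();dp=np.array(pos)-np.array(s["tool_pos"])*1e3
    print(" to go: world",dp.round(1),"tool",(M.T@dp).round(1),"tool_after",(T.T@dp).round(1),"rotvec",rv.round(3), "deg",np.degrees(np.linalg.norm(rv)).round(1))
E
python3 - <<'E'
from h import *
P=cloud(load("pics/top0.npz"));q=P[P[...,2]>.35];print(q.min(0),q.max(0))
q=P[(P[...,0]<.75)&(P[...,0]>.3)&(P[...,1]>.1)&(P[...,1]<.35)];print(np.percentile(q[:,2],[50,90,99,100]))
plan([419.5,-163.5,250],40,101)
E
```

```text
[ 0.31306153 -0.07496549  0.3500066 ] [0.74089959 0.32541366 1.07831179]
[0.36569277 0.41323573 0.42737406 0.43023652]
t 0.15 q [-1.09, 0.69, -0.19, 1.57, 0.16, 0.9, -0.22] pos [272.1, 562.1, 238.1] open 88.1 F [-0.5, 0.5, 1.5]
 lean 0.1 yaw_x 64.2 xtilt -0.1
 to go: world [ 147.4 -725.6   11.9] tool [-589.   -11.  -448.8] tool_after [   6.2 -485.  -559.6] rotvec [ 0.647  0.889 -0.325] deg 65.7
```

```bash
python3 -m inch '[[0,-41,0,0,0,0],[0,-41,0,0,0,0],[0,-41,0,0,0,0],[0,-41,0,0,0,0],[0,-41,0,0,0,0],[0,-41,0,0,0,0]]' 50 20; python3 -c "
from h import *;rep()"
```

```text
clock: 0.65
tool_pos: [0.2721, 0.5619, 0.4868]
eef_rot: [0.599, 0.376, -0.376, -0.599]
contact_force: [0.8, 1.5, 0.1]
opening: 0.576
t 0.65 q [-1.09, 0.52, -0.2, 1.12, 0.1, 1.51, -0.15] pos [272.1, 561.9, 486.8] open 50.7 F [0.8, 1.5, 0.1]
 lean 0.0 yaw_x 64.2 xtilt -0.0
```

```bash
python3 -m inch '[[0,0,-41,0,0.066,0],[0,0,-41,0,0.066,0],[0,0,-41,0,0.066,0],[0,0,-41,0,0.066,0],[0,0,-41,0,0.066,0],[0,0,-41,0,0.066,0],[0,0,-41,0,0.066,0],[0,0,-41,0,0.066,0],[0,0,-41,0,0.066,0],[0,0,-41,0,0.066,0],[0,0,-41,0,0.066,0],[0,0,-41,0,0.066,0]]' 50; python3 -c "
from h import *;plan([419.5,-163.5,120],40,101)"
```

```text
clock: 1.65
tool_pos: [0.6022, 0.2124, 0.484]
eef_rot: [0.698, 0.114, -0.115, -0.698]
contact_force: [1.0, 1.3, -0.5]
opening: 0.568
t 1.65 q [-0.43, 0.55, 0.03, 1.08, -0.02, 1.52, -0.07] pos [602.2, 212.4, 484.0] open 50.1 F [1.0, 1.3, -0.5]
 lean 0.1 yaw_x 18.6 xtilt -0.1
 to go: world [-182.7 -375.9 -364. ] tool [-292.8  364.3 -297.9] tool_after [-251.1   64.1 -489.9] rotvec [ 0.697  0.127 -0.047] deg 40.7
```

```bash
python3 -m inch '[[-28,0,-29,0,0.013,0],[-28,0,-29,0,0.013,0],[-28,0,-29,0,0.013,0],[-28,0,-29,0,0.013,0],[-28,0,-29,0,0.013,0],[-28,0,-29,0,0.013,0],[-28,0,-29,0,0.013,0],[-28,0,-29,0,0.013,0],[-28,0,-29,0,0.013,0],[-28,0,-29,0,0.013,0]]' 50; python3 -c "
from h import *;plan([419.5,-163.5,120],40,101)"
```

```text
clock: 2.48
tool_pos: [0.4073, -0.1411, 0.4846]
eef_rot: [-0.704, -0.07, 0.07, 0.704]
contact_force: [0.8, -0.6, -0.0]
opening: 0.567
t 2.48 q [0.09, 0.17, 0.17, 1.67, -0.03, 1.3, 0.46] pos [407.3, -141.1, 484.6] open 50.0 F [0.8, -0.6, -0.0]
 lean 0.0 yaw_x 11.3 xtilt -0.0
 to go: world [  12.2  -22.4 -364.6] tool [  7.5 364.6 -24.5] tool_after [   7.7  263.6 -253. ] rotvec [ 0.698  0.005 -0.002] deg 40.0
```

```bash
python3 -m inch '[[1,0,-4,0.116,0,0],[1,0,-4,0.116,0,0],[1,0,-4,0.116,0,0],[1,0,-4,0.116,0,0],[1,0,-4,0.116,0,0],[1,0,-4,0.118,0,0]]' 50; python3 -c "
from h import *;plan([419.5,-163.5,120],40,101)"
```

```text
clock: 2.98
tool_pos: [0.4195, -0.1615, 0.4784]
eef_rot: [-0.418, -0.042, 0.089, 0.903]
contact_force: [0.6, 0.3, -0.3]
opening: 0.57
t 2.98 q [0.5, 0.49, 0.17, 1.44, -0.52, 1.78, 0.91] pos [419.5, -161.5, 478.4] open 50.2 F [0.6, 0.3, -0.3]
 lean 40.3 yaw_x 11.3 xtilt 0.1
 to go: world [  -0.    -2.  -358.4] tool [  -1.1  272.2 -233.1] tool_after [  -0.4  273.2 -231.9] rotvec [-0.004  0.005 -0.002] deg 0.4
```

```bash
python3 -m inch '[[0,31,-26,0,0,0],[0,31,-26,0,0,0],[0,31,-26,0,0,0],[0,31,-26,0,0,0],[0,31,-26,0,0,0],[0,31,-26,0,0,0],[0,31,-26,0,0,0],[0,25,-21,0,0,0]]' 50
python3 - <<'E'
from h import *;plan([419.5,-163.5,23],40,101)
from plant import r
for n in("scene","wrist"):
    d=r.snapshot(n);cv2.imwrite(f"pics/{n}1.png",d["img"][...,::-1]);np.savez(f"pics/{n}1.npz",**d)
E
```

```text
clock: 3.65
tool_pos: [0.4186, -0.1602, 0.1594]
eef_rot: [-0.42, -0.041, 0.09, 0.902]
contact_force: [0.1, -0.2, 0.7]
opening: 0.565
t 3.65 q [0.53, 0.86, 0.1, 1.8, -0.6, 1.12, 1.27] pos [418.6, -160.2, 159.4] open 49.7 F [0.1, -0.2, 0.7]
 lean 40.0 yaw_x 11.4 xtilt -0.1
 to go: world [   0.9   -3.3 -136.4] tool [  0.5 102.2 -90.4] tool_after [  0.3 102.3 -90.4] rotvec [-0.001  0.004 -0.005] deg 0.4
```

View pics/scene1.png

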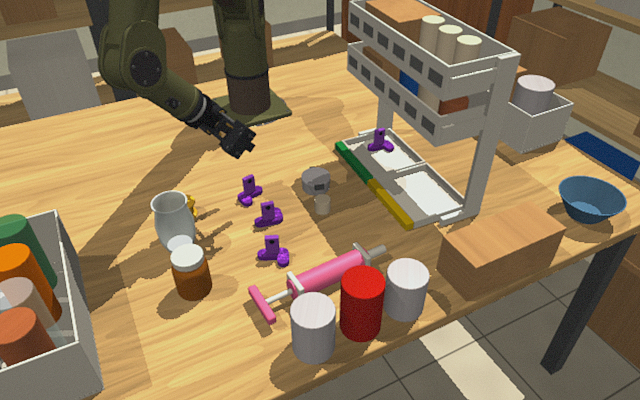

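View pics/wrist1.png

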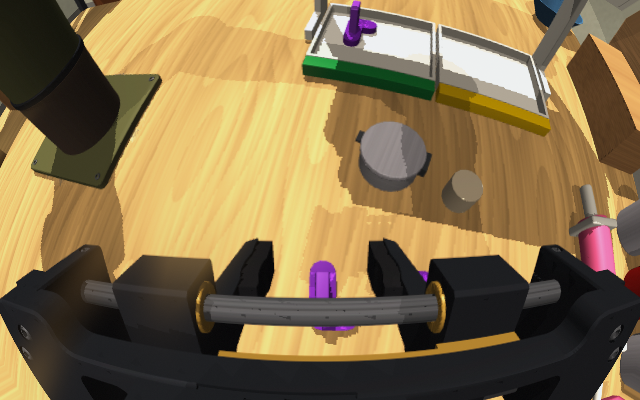

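The scene view shows the gripper leaning as planned at (237,140). The wrist view shows weight C at (322,280), centred between the fingers (near 255 and 385). Next I descend and grip.

```bash
python3 -m inch '[[0,26,-23,0,0,0],[0,26,-23,0,0,0],[0.5,26,-23,0,0,0],[0,14,-13,0,0,0],[0,10,-8,0,0,0],[0,0,0,0,0,0]]' 50
python3 - <<'E'
from h import *;plan([419.5,-163.5,23],40,101)
from plant import r
d=r.snapshot("wrist");cv2.imwrite(f"pics/wrist2.png",d["img"][...,::-1])
d=r.snapshot("scene");cv2.imwrite(f"pics/scene2.png",cv2.resize(d["img"][100:240,150:340,::-1],None,fx=4,fy=4))
E
```

```text
clock: 4.25
tool_pos: [0.4205, -0.1638, 0.0257]
eef_rot: [-0.42, -0.041, 0.09, 0.902]
contact_force: [0.2, -0.4, 0.2]
opening: 0.571
t 4.25 q [0.57, 1.09, 0.05, 1.79, -0.66, 0.93, 1.38] pos [420.5, -163.8, 25.7] open 50.3 F [0.2, -0.4, 0.2]
 lean 40.0 yaw_x 11.3 xtilt -0.0
 to go: world [-1.   0.3 -2.7] tool [-0.9  2.4 -1.4] tool_after [-0.9  2.4 -1.4] rotvec [-0.001  0.004 -0.004] deg 0.3
```

View pics/scene2.png

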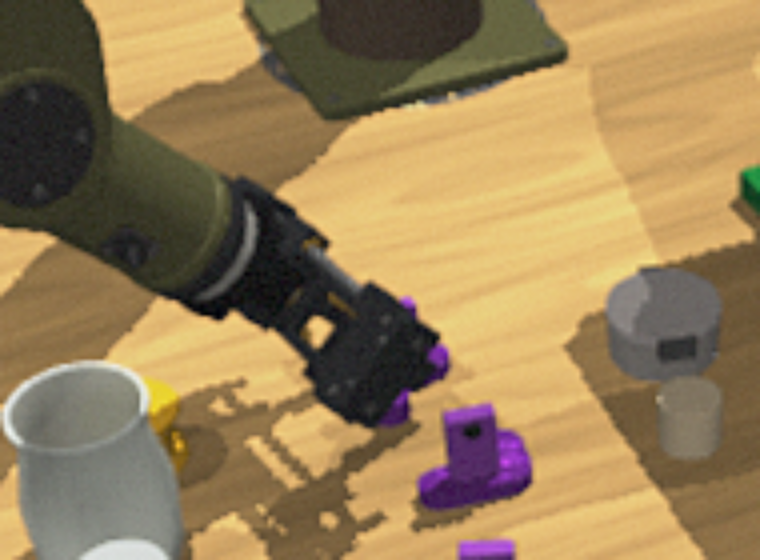

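View pics/wrist2.png

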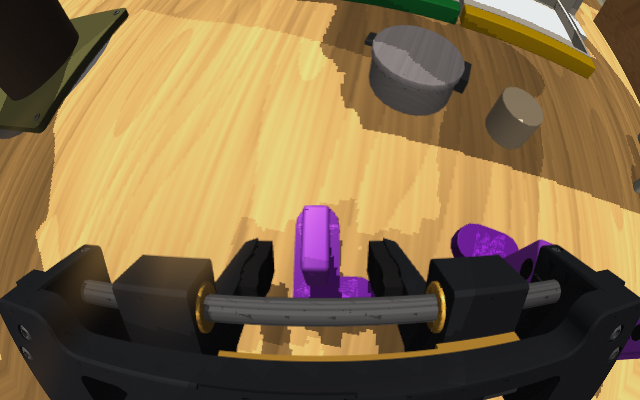

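```bash
python3 -m inch '[[-0.5,8,8,0,0,0],[0,0,0,0,0,0]]' 50; python3 -m inch '[[0,0,0,0,0,0],[0,0,0,0,0,0],[0,0,0,0,0,0],[0,0,0,0,0,0],[0,0,0,0,0,0],[0,0,0,0,0,0]]' 0 25;python3 - <<'E'
from h import *;rep()
from plant import r
d=r.snapshot("wrist");cv2.imwrite(f"pics/wrist3.png",d["img"][...,::-1])
E
```

```text
clock: 4.52
tool_pos: [0.4182, -0.1514, 0.0273]
eef_rot: [-0.42, -0.043, 0.09, 0.902]
contact_force: [-0.2, 0.4, -0.2]
opening: 0.567
clock: 5.02
tool_pos: [0.4177, -0.1531, 0.0251]
eef_rot: [-0.421, -0.042, 0.09, 0.902]
contact_force: [-1.4, 0.0, 0.5]
opening: 0.136
t 5.02 q [0.56, 1.09, 0.04, 1.82, -0.67, 0.9, 1.39] pos [417.7, -153.1, 25.1] open 12.0 F [-1.4, 0.0, 0.5]
 lean 40.0 yaw_x 11.3 xtilt -0.0
```

View pics/wrist3.png

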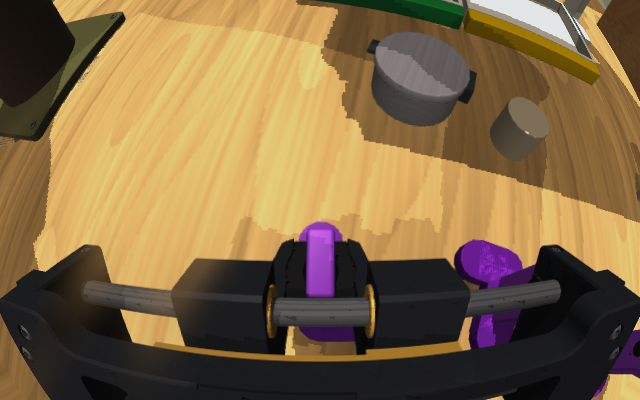

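C is held (opening 12.0 mm, and the fin is seen between the pads at (320,262)). Now I lift it.

```bash
python3 -m inch '[[0,-16,13,0,0,0],[0,-31,26,0,0,0],[0,-20,17,0,0,0]]' 0 25; python3 -c "
from h import *;plan([662.5,40,110],40,87)"
```

```text
clock: 5.32
tool_pos: [0.4176, -0.1531, 0.114]
eef_rot: [-0.42, -0.041, 0.09, 0.902]
contact_force: [-0.2, 0.1, -0.7]
opening: 0.136
t 5.32 q [0.54, 0.93, 0.08, 1.83, -0.63, 1.03, 1.31] pos [417.6, -153.1, 114.0] open 12.0 F [-0.2, 0.1, -0.7]
 lean 40.0 yaw_x 11.3 xtilt -0.0
 to go: world [244.9 193.1  -4. ] tool [278.1  93.7 105.7] tool_after [234.5 135.2 155. ] rotvec [-0.     0.191 -0.161] deg 14.3
```

```bash
python3 -m inch '[[28.5,12.7,14.5,0,0.0212,-0.0179],[28.5,12.7,14.5,0,0.0212,-0.0179],[28.5,12.7,14.5,0,0.0212,-0.0179],[28.5,12.7,14.5,0,0.0212,-0.0179],[28.5,12.7,14.5,0,0.0212,-0.0179],[28.5,12.7,14.5,0,0.0212,-0.0179],[28.5,12.7,14.5,0,0.0212,-0.0179],[28.5,12.7,14.5,0,0.0212,-0.0179],[28.5,12.7,14.5,0,0.0212,-0.0179]]'; python3 -c "
from h import *;plan([665.5,195,60],40,87)"
```

```text
clock: 6.07
tool_pos: [0.6582, 0.0428, 0.1085]
eef_rot: [-0.422, 0.011, -0.024, 0.906]
contact_force: [0.0, -0.0, -0.7]
opening: 0.134
t 6.07 q [0.18, 1.01, 0.01, 1.55, -0.92, 0.94, 0.83] pos [658.2, 42.8, 108.5] open 11.8 F [0.0, -0.0, -0.7]
 lean 40.0 yaw_x -3.0 xtilt -0.0
 to go: world [  7.3 152.2 -48.5] tool [ -0.7 135.1  85.6] tool_after [ -0.7 135.1  85.6] rotvec [ 0.    -0.001 -0.   ] deg 0.0
```

```bash
python3 -m inch '[[0,18,-16,0,0,0],[0,19,-16,0,0,0],[0,7,8,0,0,0],[0,7,8,0,0,0],[0,7,8,0,0,0]]'; python3 -c "
from h import *;plan([665.5,195,58],40,87)"
```

```text
clock: 6.48
tool_pos: [0.6593, 0.0741, 0.0602]
eef_rot: [-0.422, 0.011, -0.024, 0.906]
contact_force: [0.4, 0.2, -2.0]
opening: 0.136
t 6.48 q [0.17, 1.08, -0.06, 1.56, -0.95, 0.83, 0.86] pos [659.3, 74.1, 60.2] open 12.0 F [0.4, 0.2, -2.0]
 lean 40.1 yaw_x -3.0 xtilt 0.0
 to go: world [  6.2 120.9  -2.2] tool [-0.  79.6 91.2] tool_after [-0.1 79.5 91.3] rotvec [-0.001  0.001  0.   ] deg 0.1
```

```bash
python3 -m inch '[[0,13,15,0,0,0],[0,13,15,0,0,0],[0,13,15,0,0,0]]'; python3 -c "
from h import *;plan([665.5,195,58],40,87)"
```

```text
clock: 6.73
tool_pos: [0.6629, 0.1344, 0.0606]
eef_rot: [-0.422, 0.009, -0.024, 0.906]
contact_force: [-0.3, 0.4, -1.1]
opening: 0.133
t 6.73 q [0.11, 1.07, -0.13, 1.58, -0.96, 0.74, 0.81] pos [662.9, 134.4, 60.6] open 11.7 F [-0.3, 0.4, -1.1]
 lean 40.1 yaw_x -2.9 xtilt 0.2
 to go: world [ 2.6 60.6 -2.6] tool [-0.6 41.  44.7] tool_after [-0.6 41.  44.8] rotvec [-0.001  0.003  0.002] deg 0.2
```

```bash
python3 -m inch '[[0,13,15,0,0,0],[0,13,15,0,0,0],[0,13,15,0,0,0],[0,0,0,0,0,0]]'
python3 - <<'E'
from h import *;plan([665.5,195,31],40,87)
from plant import r
d=r.snapshot("wrist");cv2.imwrite(f"pics/wrist4.png",d["img"][...,::-1])
d=r.snapshot("scene");cv2.imwrite(f"pics/scene4.png",cv2.resize(d["img"][80:240,270:490,::-1],None,fx=3.5,fy=3.5))
E
```

```text
clock: 7.07
tool_pos: [0.6643, 0.2, 0.0611]
eef_rot: [-0.419, 0.008, -0.02, 0.908]
contact_force: [-1.0, 2.4, -1.5]
opening: 0.134
t 7.07 q [0.05, 1.08, -0.19, 1.59, -0.97, 0.67, 0.75] pos [664.3, 200.0, 61.1] open 11.8 F [-1.0, 2.4, -1.5]
 lean 40.5 yaw_x -2.5 xtilt 0.1
 to go: world [  1.2  -5.  -30.1] tool [  1.4  19.7 -23.3] tool_after [  1.5  19.9 -23.2] rotvec [-0.008  0.008 -0.004] deg 0.7
```

View pics/scene4.png

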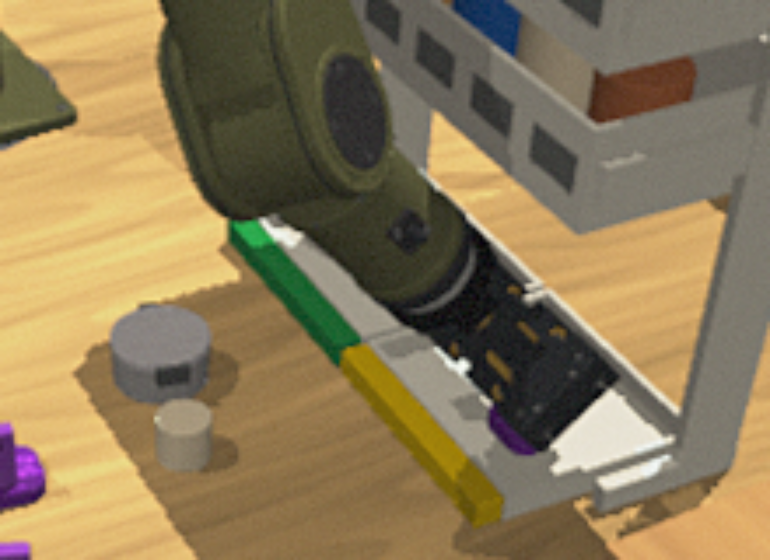

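View pics/wrist4.png

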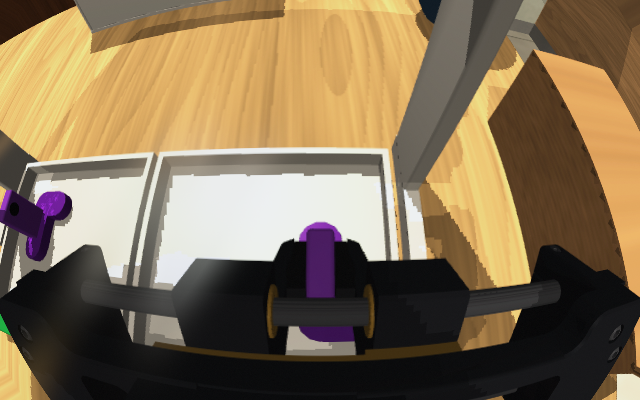

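```bash
python3 -m inch '[[0,0,0,-0.004,0.004,0],[0.5,7,-8,-0.004,0.004,0],[0.5,6,-7,0,0,0],[0,4,-5,0,0,0],[0,0,0,0,0,0]]'
python3 - <<'E'
from h import *;plan([665.5,195,30],40,87)
E
```

```text
clock: 7.58
tool_pos: [0.6659, 0.1855, 0.03]
eef_rot: [-0.426, 0.015, -0.026, 0.904]
contact_force: [0.4, -1.1, -1.9]
opening: 0.135
t 7.58 q [0.07, 1.12, -0.19, 1.58, -0.97, 0.64, 0.77] pos [665.9, 185.5, 30.0] open 11.9 F [0.4, -1.1, -1.9]
 lean 39.5 yaw_x -3.4 xtilt -0.3
 to go: world [-0.4  9.5 -0. ] tool [-1.   6.1  7.3] tool_after [-0.9  6.1  7.3] rotvec [ 0.008 -0.01   0.   ] deg 0.7
```

```bash
python3 -m inch '[[0,3,6,0.005,-0.006,0],[-0.5,4,4,0.004,-0.004,0],[0,0,0,0,0,0]]'
python3 - <<'E'
from h import *;plan([665.5,195,30],40,87)
E
```

```text
clock: 7.83
tool_pos: [0.6654, 0.2014, 0.0326]
eef_rot: [-0.421, 0.01, -0.022, 0.907]
contact_force: [-0.5, 0.2, -1.1]
opening: 0.136
t 7.83 q [0.06, 1.12, -0.22, 1.58, -0.97, 0.63, 0.77] pos [665.4, 201.4, 32.6] open 12.0 F [-0.5, 0.2, -1.1]
 lean 40.2 yaw_x -2.8 xtilt 0.1
 to go: world [ 0.1 -6.4 -2.6] tool [ 0.4 -2.2 -6.5] tool_after [ 0.4 -2.1 -6.5] rotvec [-0.003  0.004 -0.002] deg 0.3
```

```bash
python3 -m inch '[[0,1.5,-1.3,0,0,0],[0,0,0,0,0,0],[0,0,0,0,0,0]]'; python3 -c "
from h import *;rep()"; python3 -m inch '[[0,0.8,-0.6,0,0,0],[0,0,0,0,0,0],[0,0,0,0,0,0]]'; python3 -c "
from h import *;rep()"
```

```text
clock: 8.08
tool_pos: [0.6662, 0.199, 0.0304]
eef_rot: [-0.422, 0.01, -0.023, 0.906]
contact_force: [-0.6, -1.2, -0.5]
opening: 0.133
t 8.08 q [0.06, 1.13, -0.22, 1.57, -0.97, 0.62, 0.77] pos [666.2, 199.0, 30.4] open 11.7 F [-0.6, -1.2, -0.5]
 lean 40.0 yaw_x -2.9 xtilt 0.1
clock: 8.33
tool_pos: [0.6664, 0.1991, 0.03]
eef_rot: [-0.422, 0.009, -0.023, 0.906]
contact_force: [-1.4, -0.6, 2.2]
opening: 0.132
t 8.33 q [0.06, 1.13, -0.22, 1.57, -0.97, 0.62, 0.77] pos [666.4, 199.1, 30.0] open 11.7 F [-1.4, -0.6, 2.2]
 lean 40.1 yaw_x -2.9 xtilt 0.1
```

```bash
python3 -m inch '[[0,0,0,0,0,0],[0,0,0,0,0,0],[0,0,0,0,0,0],[0,0,0,0,0,0]]' 32; python3 -m inch '[[0,-10,0,0,0,0],[0,-20,0,0,0,0],[0,-20,0,0,0,0],[0,-20,0,0,0,0],[0,-30,0,0,0,0],[0,-30,0,0,0,0],[0,-20,0,0,0,0]]'
python3 - <<'E'
from h import *;rep()
from plant import r
d=r.snapshot("wrist");cv2.imwrite(f"pics/wrist5.png",d["img"][...,::-1])
d=r.snapshot("scene");np.savez("pics/s5.npz",**d);cv2.imwrite(f"pics/scene5.png",cv2.resize(d["img"][80:240,270:490,::-1],None,fx=3.5,fy=3.5))
E
```

```text
clock: 8.67
tool_pos: [0.6663, 0.1992, 0.0295]
eef_rot: [-0.422, 0.01, -0.023, 0.906]
contact_force: [-0.4, 0.3, -0.8]
opening: 0.359
clock: 9.25
tool_pos: [0.662, 0.0997, 0.1467]
eef_rot: [-0.423, 0.009, -0.025, 0.906]
contact_force: [0.3, 0.8, -0.3]
opening: 0.361
t 9.25 q [0.16, 0.94, -0.11, 1.57, -0.85, 0.86, 0.68] pos [662.0, 99.7, 146.7] open 31.8 F [0.3, 0.8, -0.3]
 lean 39.9 yaw_x -3.0 xtilt 0.3
```

View pics/scene5.png

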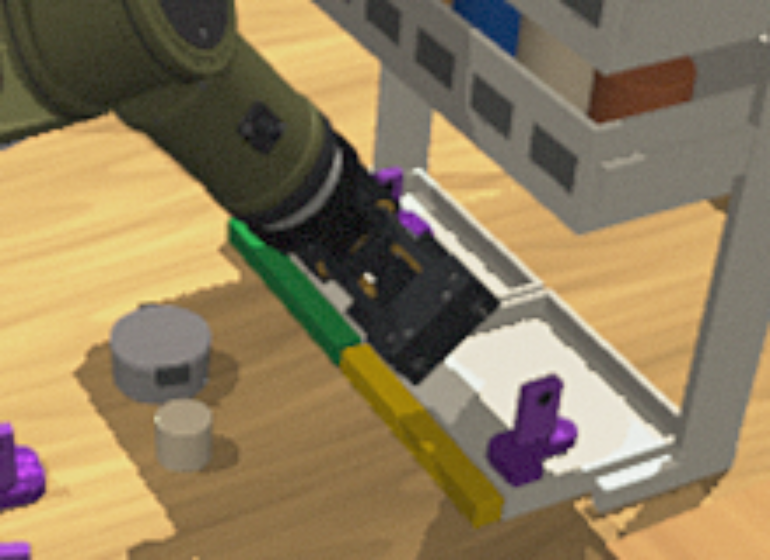

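View pics/wrist5.png

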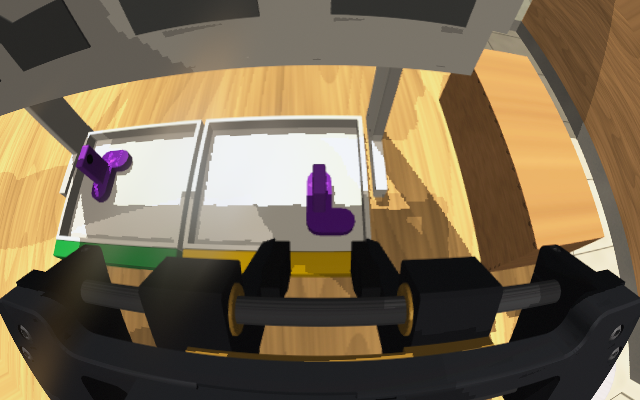

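C stands upright in the yellow tray: wrist view (325,205), scene view (535,430). Next is B.

```bash
python3 -c "
from h import *;plan([536,-149,147],40,80)"
```

```text
t 9.35 q [0.16, 0.94, -0.11, 1.57, -0.85, 0.86, 0.68] pos [663.5, 98.4, 147.1] open 32.0 F [0.9, 0.4, 0.4]
 lean 39.9 yaw_x -3.2 xtilt 0.5
 to go: world [-1.275e+02 -2.474e+02 -1.000e-01] tool [-113.7 -163.4 -194.5] tool_after [ -82.7 -170.7 -203.7] rotvec [ 0.002  0.097 -0.07 ] deg 6.9
```

```bash
python3 -m inch '[[-12.3,-20.9,-24.9,0,0.012,-0.009],[-12.3,-20.9,-24.9,0,0.012,-0.009],[-12.3,-20.9,-24.9,0,0.012,-0.009],[-12.3,-20.9,-24.9,0,0.012,-0.009],[-12.3,-20.9,-24.9,0,0.012,-0.009],[-12.3,-20.9,-24.9,0,0.012,-0.009],[-12.3,-20.9,-24.9,0,0.012,-0.009],[-12.3,-20.9,-24.9,0,0.012,-0.009],[0,0,0,0,0,0]]' 50
python3 - <<'E'
from h import *;plan([536,-149,25],40,80)
from plant import r
d=r.snapshot("wrist");cv2.imwrite(f"pics/wrist6.png",d["img"][...,::-1])
E
```

```text
clock: 10.1
tool_pos: [0.5328, -0.1539, 0.1419]
eef_rot: [-0.423, 0.042, -0.08, 0.901]
contact_force: [-1.1, -0.8, 0.0]
opening: 0.569
t 10.1 q [0.58, 0.91, -0.05, 1.72, -0.76, 0.96, 0.95] pos [532.8, -153.9, 141.9] open 50.1 F [-1.1, -0.8, 0.0]
 lean 39.6 yaw_x -10.3 xtilt -0.5
 to go: world [   3.2    4.9 -116.9] tool [  3.2  93.4 -70.4] tool_after [  2.3  93.  -71. ] rotvec [ 0.007 -0.01  -0.003] deg 0.7
```

View pics/wrist6.png

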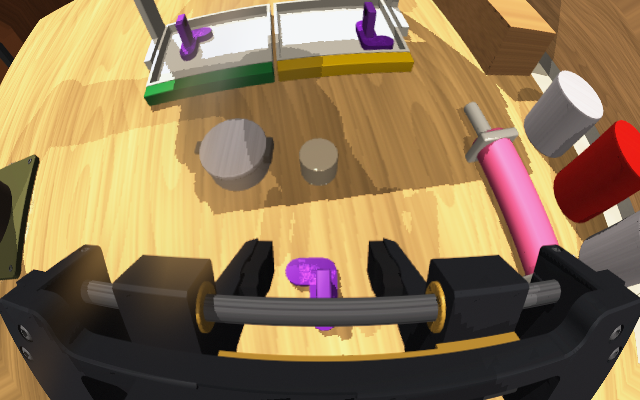

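```bash
python3 -m inch '[[0.7,24,-18,0.004,-0.005,-0.002],[0.7,24,-18,0.003,-0.005,-0.001],[0.7,22,-17,0,0,0],[0.7,14,-11,0,0,0],[0,8,-6,0,0,0],[0,0,0,0,0,0],[0,0,0,0,0,0]]' 42
python3 - <<'E'
from h import *;plan([536,-149,25],40,80)
from plant import r
d=r.snapshot("wrist");cv2.imwrite(f"pics/wrist7.png",d["img"][...,::-1])
E
```

```text
clock: 10.73
tool_pos: [0.5409, -0.1387, 0.029]
eef_rot: [-0.417, 0.032, -0.075, 0.905]
contact_force: [0.2, -0.1, -0.3]
opening: 0.477
t 10.73 q [0.59, 1.1, -0.11, 1.71, -0.82, 0.8, 1.09] pos [540.9, -138.7, 29.0] open 42.0 F [0.2, -0.1, -0.3]
 lean 40.5 yaw_x -9.3 xtilt 0.2
 to go: world [ -4.9 -10.3  -4. ] tool [ -3.2  -4.1 -10.9] tool_after [ -3.  -4. -11.] rotvec [-0.01   0.011 -0.005] deg 0.9
```

View pics/wrist7.png

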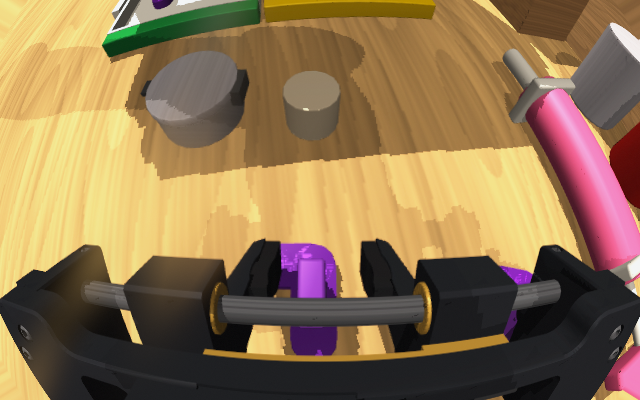

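```bash
python3 -m inch '[[-3,-4,-11,-0.008,0.009,-0.004],[0,0,0,0,0,0],[0,0,0,0,0,0]]' 42
python3 - <<'E'
from h import *;plan([536,-149,25],40,80)
E
```

```text
clock: 11.03
tool_pos: [0.5357, -0.1521, 0.0251]
eef_rot: [-0.422, 0.036, -0.08, 0.902]
contact_force: [-0.3, 0.7, 0.5]
opening: 0.476
t 11.03 q [0.6, 1.1, -0.1, 1.71, -0.82, 0.8, 1.09] pos [535.7, -152.1, 25.1] open 42.0 F [-0.3, 0.7, 0.5]
 lean 39.9 yaw_x -10.1 xtilt 0.1
 to go: world [ 0.3  3.1 -0.1] tool [-0.3  2.1  2.3] tool_after [-0.3  2.1  2.3] rotvec [0.002 0.001 0.002] deg 0.2
```

```bash
python3 -m inch '[[0,2,2,0,0,0],[0,0,0,0,0,0],[0,0,0,0,0,0],[0,0,0,0,0,0],[0,0,0,0,0,0],[0,0,0,0,0,0]]' 0 25
python3 - <<'E'
from h import *;plan([536,-149,25],40,80)
from plant import r
d=r.snapshot("wrist");cv2.imwrite(f"pics/wrist8.png",d["img"][...,::-1])
E
```

```text
clock: 11.53
tool_pos: [0.5363, -0.1475, 0.0245]
eef_rot: [-0.421, 0.036, -0.079, 0.903]
contact_force: [-0.6, 0.7, -0.2]
opening: 0.131
t 11.53 q [0.6, 1.1, -0.11, 1.72, -0.82, 0.8, 1.09] pos [536.3, -147.5, 24.5] open 11.6 F [-0.6, 0.7, -0.2]
 lean 40.0 yaw_x -9.9 xtilt 0.1
 to go: world [-0.3 -1.5  0.5] tool [-0.  -1.4 -0.8] tool_after [-0.  -1.4 -0.8] rotvec [-0.     0.002  0.   ] deg 0.1
```

View pics/wrist8.png

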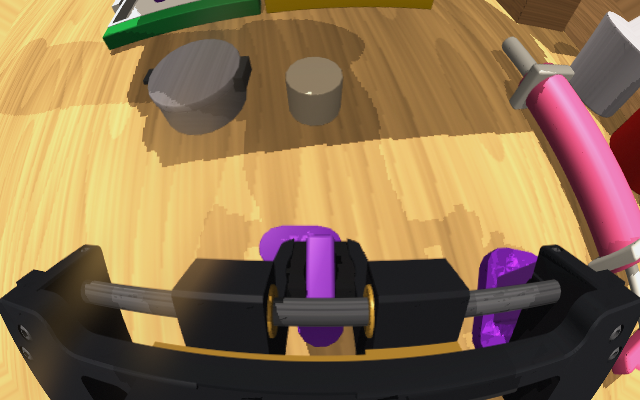

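B is held (opening 11.6 mm). Now I lift it and carry it over.

```bash
python3 -m inch '[[0,-16,13,0,0,0],[0,-31,26,0,0,0],[0,-20,17,0,0,0],[0,0,0,0,0,0]]' 0 25; python3 -c "
from h import *;plan([576,50,110],40,87)"
```

```text
clock: 11.92
tool_pos: [0.5385, -0.1488, 0.1161]
eef_rot: [-0.422, 0.033, -0.08, 0.902]
contact_force: [0.3, 0.7, -1.9]
opening: 0.13
t 11.92 q [0.58, 0.95, -0.07, 1.73, -0.78, 0.91, 0.99] pos [538.5, -148.8, 116.1] open 11.4 F [0.3, 0.7, -1.9]
 lean 39.9 yaw_x -10.0 xtilt 0.5
 to go: world [ 37.5 198.8  -6.1] tool [  2.5 134.4 151.3] tool_after [ 27.  133.5 149.6] rotvec [ 0.003 -0.087  0.085] deg 7.0
```

```bash
python3 -m inch '[[2.5,22.3,25,0,-0.0145,0.014],[2.5,22.3,25,0,-0.0145,0.014],[2.5,22.3,25,0,-0.0145,0.014],[2.5,22.3,25,0,-0.0145,0.014],[2.5,22.3,25,0,-0.0145,0.014],[2.5,22.3,25,0,-0.0145,0.014],[0,0,0,0,0,0]]'; python3 -c "
from h import *;plan([582,206,62],40,87)"
```

```text
clock: 12.5
tool_pos: [0.575, 0.0599, 0.1067]
eef_rot: [-0.418, 0.012, -0.017, 0.908]
contact_force: [-0.2, 1.6, -0.8]
opening: 0.137
t 12.5 q [0.29, 0.95, -0.19, 1.8, -0.9, 0.73, 0.91] pos [575.0, 59.9, 106.7] open 12.1 F [-0.2, 1.6, -0.8]
 lean 40.5 yaw_x -2.3 xtilt -0.4
 to go: world [  7.  146.1 -44.7] tool [  1.4 129.   82.2] tool_after [ -0.6 128.3  83.3] rotvec [-0.009  0.004 -0.013] deg 1.0
```

```bash
python3 -m inch '[[0,17,-14,-0.005,0.002,-0.006],[0,17,-14,-0.004,0.002,-0.006],[0,13,15,0,0,0],[0,13,15,0,0,0],[0,13,15,0,0,0],[0,0,0,0,0,0]]'; python3 -c "
from h import *;plan([582,206,62],40,87)"
```

```text
clock: 13.0
tool_pos: [0.5779, 0.1147, 0.0604]
eef_rot: [-0.424, 0.013, -0.026, 0.905]
contact_force: [-0.0, 1.7, -1.0]
opening: 0.135
t 13.0 q [0.27, 1.03, -0.32, 1.84, -0.95, 0.53, 0.93] pos [577.9, 114.7, 60.4] open 11.9 F [-0.0, 1.7, -1.0]
 lean 39.8 yaw_x -3.3 xtilt -0.1
 to go: world [ 4.1 91.3  1.6] tool [-1.2 57.3 71.2] tool_after [-0.6 57.5 71.1] rotvec [ 0.003 -0.006  0.002] deg 0.4
```

```bash
python3 -m inch '[[0,13,15,0,0,0],[0,13,15,0,0,0],[0,13,15,0,0,0],[0,0,0,0,0,0]]'; python3 -c "
from h import *;plan([582,206,62],40,87)"
```

```text
clock: 13.33
tool_pos: [0.5819, 0.1733, 0.0592]
eef_rot: [-0.424, 0.013, -0.026, 0.905]
contact_force: [-0.0, 1.2, -0.9]
opening: 0.132
t 13.33 q [0.21, 1.04, -0.41, 1.85, -0.96, 0.42, 0.86] pos [581.9, 173.3, 59.2] open 11.6 F [-0.0, 1.2, -0.9]
 lean 39.8 yaw_x -3.4 xtilt -0.1
 to go: world [ 0.1 32.7  2.8] tool [-1.8 18.7 26.9] tool_after [-1.6 18.9 26.9] rotvec [ 0.004 -0.006  0.003] deg 0.4
```

```bash
python3 -m inch '[[-0.5,9,13,0.002,-0.003,0],[-0.5,9,13,0.002,-0.003,0],[0,0,0,0,0,0],[0,0,0,0,0,0]]'
python3 - <<'E'
from h import *;plan([582,206,30],40,87)
from plant import r
d=r.snapshot("wrist");cv2.imwrite(f"pics/wrist9.png",d["img"][...,::-1])
E
```

```text
clock: 13.67
tool_pos: [0.5838, 0.2013, 0.0615]
eef_rot: [-0.424, 0.011, -0.027, 0.905]
contact_force: [0.1, -0.3, -1.2]
opening: 0.131
t 13.67 q [0.19, 1.05, -0.45, 1.85, -0.97, 0.38, 0.83] pos [583.8, 201.3, 61.5] open 11.6 F [0.1, -0.3, -1.2]
 lean 39.8 yaw_x -3.3 xtilt 0.2
 to go: world [ -1.8   4.7 -31.5] tool [ -2.2  27.1 -16.6] tool_after [ -2.   27.1 -16.7] rotvec [ 0.004 -0.002  0.006] deg 0.4
```

View pics/wrist9.png

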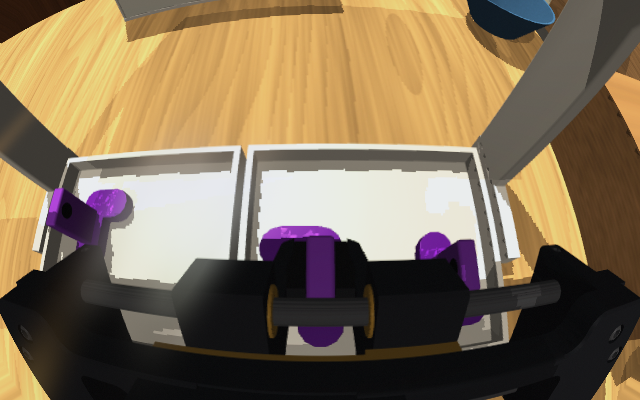

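```bash
python3 -m inch '[[-1,9,-6,0.002,0,0.003],[-1,9,-6,0,0,0],[0,6,-3.5,0,0,0],[0,0,0,0,0,0],[0,0,0,0,0,0]]'
python3 - <<'E'
from h import *;plan([582,206,29.5],40,87)
E
```

```text
clock: 14.13
tool_pos: [0.5819, 0.2035, 0.032]
eef_rot: [-0.424, 0.013, -0.026, 0.905]
contact_force: [-0.3, 0.1, -1.4]
opening: 0.134
t 14.13 q [0.2, 1.11, -0.48, 1.84, -0.97, 0.33, 0.87] pos [581.9, 203.5, 32.0] open 11.8 F [-0.3, 0.1, -1.4]
 lean 39.9 yaw_x -3.3 xtilt -0.0
 to go: world [ 0.1  2.5 -2.5] tool [-0.1  3.5  0.3] tool_after [-0.   3.5  0.3] rotvec [ 0.003 -0.005  0.003] deg 0.4
```

```bash
python3 -m inch '[[0,1.7,-1.4,0,0,0],[0,0,0,0,0,0],[0,0,0,0,0,0]]'; python3 -c "
from h import *;rep()"; python3 -m inch '[[0,0.6,-0.5,0,0,0],[0,0,0,0,0,0],[0,0,0,0,0,0]]'; python3 -c "
from h import *;rep()"
```

```text
clock: 14.38
tool_pos: [0.5825, 0.2038, 0.0309]
eef_rot: [-0.424, 0.011, -0.026, 0.905]
contact_force: [0.1, 0.5, -1.2]
opening: 0.133
t 14.38 q [0.2, 1.11, -0.48, 1.84, -0.97, 0.32, 0.87] pos [582.5, 203.8, 30.9] open 11.7 F [0.1, 0.5, -1.2]
 lean 39.8 yaw_x -3.3 xtilt 0.1
clock: 14.63
tool_pos: [0.5825, 0.2038, 0.0301]
eef_rot: [-0.424, 0.011, -0.026, 0.905]
contact_force: [0.5, -0.5, -1.6]
opening: 0.136
t 14.63 q [0.21, 1.11, -0.48, 1.84, -0.97, 0.32, 0.87] pos [582.5, 203.8, 30.1] open 12.0 F [0.5, -0.5, -1.6]
 lean 39.8 yaw_x -3.3 xtilt 0.1
```

```bash
python3 -m inch '[[0,0.8,-0.6,0,0,0],[0,0,0,0,0,0],[0,0,0,0,0,0]]'; python3 -c "
from h import *;rep()"
```

```text
clock: 14.88
tool_pos: [0.5826, 0.2041, 0.0295]
eef_rot: [-0.423, 0.011, -0.026, 0.906]
contact_force: [-0.2, -1.6, 3.4]
opening: 0.137
t 14.88 q [0.21, 1.11, -0.48, 1.84, -0.97, 0.32, 0.87] pos [582.6, 204.1, 29.5] open 12.1 F [-0.2, -1.6, 3.4]
 lean 39.9 yaw_x -3.3 xtilt 0.1
```

Floor contact at Fz 3.4 N, so I release and back out along the tool axis.

```bash
python3 -m inch '[[0,0,0,0,0,0],[0,0,0,0,0,0],[0,0,0,0,0,0],[0,0,0,0,0,0]]' 30; python3 -m inch '[[0,-10,0,0,0,0],[0,-20,0,0,0,0],[0,-20,0,0,0,0],[0,-20,0,0,0,0],[0,-30,0,0,0,0],[0,-30,0,0,0,0],[0,-20,0,0,0,0],[0,0,0,0,0,0]]'
python3 - <<'E'
from h import *;plan([646,-184.5,150],40,68)
from plant import r
d=r.snapshot("wrist");cv2.imwrite(f"pics/wrist10.png",d["img"][...,::-1])
E
```

```text
clock: 15.22
tool_pos: [0.5823, 0.204, 0.0289]
eef_rot: [-0.424, 0.012, -0.026, 0.905]
contact_force: [-0.3, -0.6, -1.3]
opening: 0.343
clock: 15.88
tool_pos: [0.579, 0.1038, 0.1469]
eef_rot: [-0.425, 0.01, -0.03, 0.904]
contact_force: [1.1, 0.3, 0.6]
opening: 0.34
t 15.88 q [0.28, 0.88, -0.31, 1.84, -0.83, 0.63, 0.75] pos [579.0, 103.8, 146.9] open 30.0 F [1.1, 0.3, 0.6]
 lean 39.6 yaw_x -3.6 xtilt 0.4
 to go: world [  67.  -288.3    3.1] tool [  84.9 -182.8 -216.8] tool_after [ 170.1 -158.  -183.5] rotvec [ 0.005  0.251 -0.201] deg 18.4
```

View pics/wrist10.png

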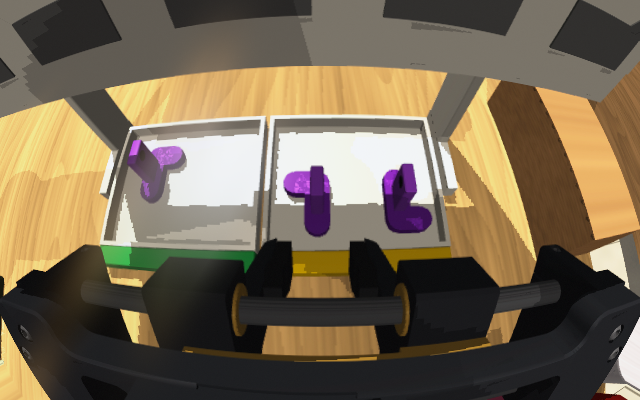

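B and C both stand in the yellow tray, at (317,200) and (405,200). Next is A.

```bash
python3 -m inch '[[12.8,-17,-20,0,0.025,-0.02],[12.8,-17,-20,0,0.025,-0.02],[12.8,-17,-20,0,0.025,-0.02],[12.8,-17,-20,0,0.025,-0.02],[12.8,-17,-20,0,0.025,-0.02],[12.8,-17,-20,0,0.025,-0.02],[12.8,-17,-20,0,0.025,-0.02],[12.8,-17,-20,0,0.025,-0.02],[12.8,-17,-20,0,0.025,-0.02],[12.8,-17,-20,0,0.025,-0.02],[0,0,0,0,0,0],[0,0,0,0,0,0]]' 42
python3 - <<'E'
from h import *;plan([646,-184.5,25],40,68)
from plant import r
d=r.snapshot("wrist");cv2.imwrite(f"pics/wrist11.png",d["img"][...,::-1])
E
```

```text
clock: 16.93
tool_pos: [0.6487, -0.1745, 0.1448]
eef_rot: [-0.416, 0.083, -0.169, 0.89]
contact_force: [-0.2, 0.7, -0.5]
opening: 0.477
t 16.93 q [0.57, 0.97, -0.13, 1.49, -0.75, 0.93, 0.65] pos [648.7, -174.5, 144.8] open 42.0 F [-0.2, 0.7, -0.5]
 lean 39.8 yaw_x -21.7 xtilt -0.4
 to go: world [  -2.7  -10.  -119.8] tool [  2.   85.5 -84.6] tool_after [  1.2  85.2 -84.9] rotvec [ 0.004 -0.001 -0.009] deg 0.5
```

View pics/wrist11.png

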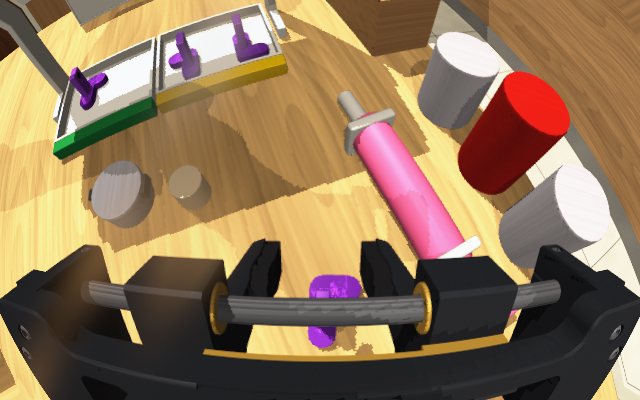

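```bash
python3 -m inch '[[0.4,22,-22,0.002,0,-0.004],[0.4,22,-22,0.002,0,-0.004],[0.4,20,-20,0,0,0],[0.4,12,-12,0,0,0],[0,5,-5,0,0,0],[0,0,0,0,0,0],[0,0,0,0,0,0]]' 42
python3 - <<'E'
from h import *;plan([646,-184.5,25],40,68)
from plant import r
d=r.snapshot("wrist");cv2.imwrite(f"pics/wrist12.png",d["img"][...,::-1])
E
```

```text
clock: 17.57
tool_pos: [0.6475, -0.1817, 0.0329]
eef_rot: [-0.414, 0.079, -0.172, 0.89]
contact_force: [-0.6, 0.5, 0.4]
opening: 0.475
t 17.57 q [0.6, 1.14, -0.17, 1.48, -0.79, 0.81, 0.78] pos [647.5, -181.7, 32.9] open 41.9 F [-0.6, 0.5, 0.4]
 lean 40.1 yaw_x -21.8 xtilt 0.0
 to go: world [-1.5 -2.8 -7.9] tool [-0.3  4.  -7.5] tool_after [-0.3  4.1 -7.5] rotvec [-0.002  0.003 -0.002] deg 0.2
```

View pics/wrist12.png

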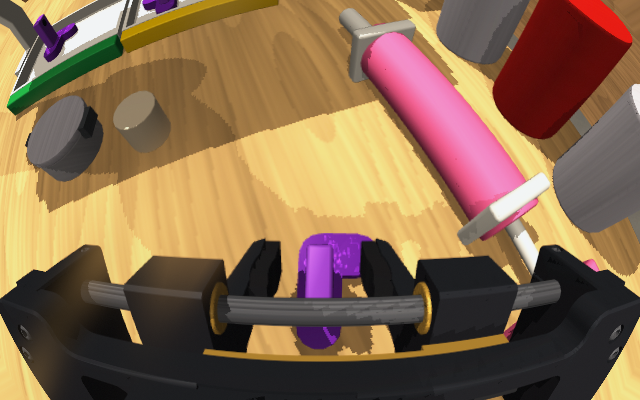

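```bash
python3 -m inch '[[0,4,-7,0,0,0],[0,0,0,0,0,0],[0,0,0,0,0,0]]'; python3 -c "
from h import *;plan([646,-184.5,25],40,68)"; python3 -m inch '[[0,0,0,0,0,0],[0,0,0,0,0,0],[0,0,0,0,0,0],[0,0,0,0,0,0],[0,0,0,0,0,0]]' 0 25
python3 - <<'E'
from h import *;plan([646,-184.5,25],40,68)
from plant import r
d=r.snapshot("wrist");cv2.imwrite(f"pics/wrist13.png",d["img"][...,::-1])
E
```

```text
clock: 17.87
tool_pos: [0.6459, -0.1865, 0.025]
eef_rot: [-0.415, 0.08, -0.173, 0.89]
contact_force: [0.1, 0.8, 0.8]
opening: 0.478
t 17.87 q [0.61, 1.15, -0.17, 1.48, -0.78, 0.8, 0.79] pos [645.9, -186.5, 25.0] open 42.1 F [0.1, 0.8, 0.8]
 lean 40.0 yaw_x -21.9 xtilt 0.1
 to go: world [0.1 2.  0. ] tool [-0.7  1.2  1.5] tool_after [-0.7  1.2  1.5] rotvec [-0.     0.002  0.   ] deg 0.1
clock: 18.28
tool_pos: [0.6459, -0.1861, 0.0248]
eef_rot: [-0.415, 0.08, -0.172, 0.89]
contact_force: [0.1, 0.1, 1.4]
opening: 0.136
t 18.28 q [0.61, 1.15, -0.17, 1.48, -0.78, 0.8, 0.79] pos [645.9, -186.1, 24.8] open 12.0 F [0.1, 0.1, 1.4]
 lean 40.0 yaw_x -21.9 xtilt 0.0
 to go: world [0.1 1.6 0.2] tool [-0.5  0.8  1.3] tool_after [-0.5  0.8  1.3] rotvec [-0.001  0.002 -0.   ] deg 0.1
```

View pics/wrist13.png

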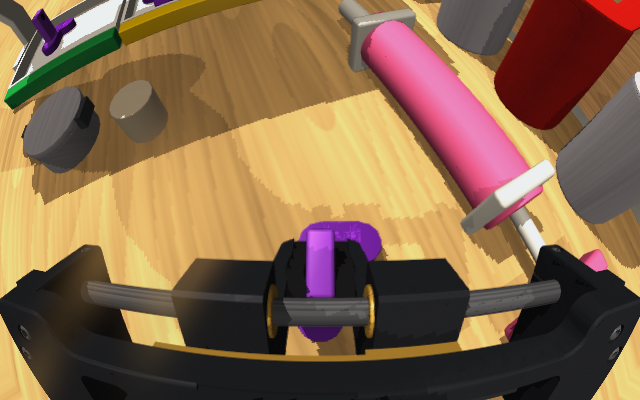

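A is held (12.0 mm). I lift and carry it to in front of the green tray.

```bash
python3 -m inch '[[0,-16,13,0,0,0],[0,-31,26,0,0,0],[0,-22,19,0,0,0],[0,0,0,0,0,0]]' 0 25; python3 -c "
from h import *;plan([465,50,115],40,87)"
```

```text
clock: 18.67
tool_pos: [0.6493, -0.1871, 0.1212]
eef_rot: [-0.416, 0.076, -0.175, 0.889]
contact_force: [1.8, -0.4, -0.5]
opening: 0.135
t 18.67 q [0.59, 1.01, -0.14, 1.49, -0.76, 0.9, 0.7] pos [649.3, -187.1, 121.2] open 11.9 F [1.8, -0.4, -0.5]
 lean 40.0 yaw_x -21.9 xtilt 0.6
 to go: world [-184.3  237.1   -6.2] tool [-259.5   99.8  113.5] tool_after [-196.4  150.7  170. ] rotvec [ 0.001 -0.246  0.221] deg 18.9
```

```bash
python3 -m inch '[[-25.3,13.9,15.8,0,-0.0273,0.0245],[-25.3,13.9,15.8,0,-0.0273,0.0245],[-25.3,13.9,15.8,0,-0.0273,0.0245],[-25.3,13.9,15.8,0,-0.0273,0.0245],[-25.3,13.9,15.8,0,-0.0273,0.0245],[-25.3,13.9,15.8,0,-0.0273,0.0245],[-25.3,13.9,15.8,0,-0.0273,0.0245],[-25.3,13.9,15.8,0,-0.0273,0.0245],[-25.3,13.9,15.8,0,-0.0273,0.0245],[0,0,0,0,0,0]]'; python3 -c "
from h import *;plan([472,211,62],40,87)"
```

```text
clock: 19.5
tool_pos: [0.4635, 0.0555, 0.1124]
eef_rot: [-0.419, 0.016, -0.016, 0.908]
contact_force: [-0.4, -0.0, -0.6]
opening: 0.137
t 19.5 q [0.49, 0.92, -0.43, 2.11, -0.9, 0.46, 1.01] pos [463.5, 55.5, 112.4] open 12.1 F [-0.4, -0.0, -0.6]
 lean 40.5 yaw_x -2.4 xtilt -0.9
 to go: world [  8.5 155.5 -50.4] tool [  2.7 139.4  85.8] tool_after [  0.4 138.7  86.9] rotvec [-0.008 -0.003 -0.019] deg 1.2
```

```bash
python3 -m inch '[[0,17,-15,-0.004,0,-0.009],[0,17,-15,-0.004,0,-0.009],[0,13,15,0,0,0],[0,13,15,0,0,0],[0,0,0,0,0,0]]'; python3 -c "
from h import *;plan([472,211,62],40,87)"
```

```text
clock: 19.92
tool_pos: [0.4712, 0.0923, 0.0657]
eef_rot: [-0.423, 0.011, -0.028, 0.906]
contact_force: [1.1, -0.4, -0.1]
opening: 0.129
t 19.92 q [0.52, 1.05, -0.61, 2.13, -0.95, 0.22, 1.05] pos [471.2, 92.3, 65.7] open 11.3 F [1.1, -0.4, -0.1]
 lean 39.9 yaw_x -3.5 xtilt 0.2
 to go: world [  0.8 118.7  -3.7] tool [-6.4 78.9 88.5] tool_after [-5.4 79.  88.5] rotvec [ 0.001 -0.004  0.008] deg 0.5
```

```bash
python3 -m inch '[[-1,13,15,0,0,0.004],[-1,13,15,0,0,0.004],[0,0,0,0,0,0]]'; python3 -c "
from h import *;plan([472,211,62],40,87)"
```

```text
clock: 20.17
tool_pos: [0.4719, 0.1317, 0.0651]
eef_rot: [-0.423, 0.013, -0.025, 0.905]
contact_force: [-0.2, 0.4, -0.2]
opening: 0.13
t 20.17 q [0.48, 1.07, -0.69, 2.15, -0.96, 0.12, 1.0] pos [471.9, 131.7, 65.1] open 11.5 F [-0.2, 0.4, -0.2]
 lean 39.9 yaw_x -3.2 xtilt -0.1
 to go: world [ 0.1 79.3 -3.1] tool [-4.3 53.1 58.8] tool_after [-4.1 53.3 58.7] rotvec [ 0.002 -0.004  0.   ] deg 0.2
```

```bash
python3 -m inch '[[0,0,0,0,-0.067,0.056],[0,0,0,0,-0.067,0.056],[0,0,0,0,0,0]]'; python3 -c "
from h import *;plan([474,205,62],40,107)"
```

```text
clock: 20.42
tool_pos: [0.4753, 0.1272, 0.0639]
eef_rot: [-0.426, -0.026, 0.053, 0.903]
contact_force: [1.5, -0.2, -0.9]
opening: 0.129
t 20.42 q [0.35, 1.02, -0.47, 2.04, -0.83, 0.38, 0.99] pos [475.3, 127.2, 63.9] open 11.4 F [1.5, -0.2, -0.9]
 lean 39.4 yaw_x 6.7 xtilt 0.1
 to go: world [-1.3 77.8 -1.9] tool [ 7.8 50.6 58.6] tool_after [21.6 49.5 56.1] rotvec [ 0.01  -0.137  0.116] deg 10.3
```

```bash
python3 -m inch '[[0,0,0,0.005,-0.034,0.029],[0,0,0,0.005,-0.034,0.029],[0,0,0,0,0,0]]'; python3 -c "
from h import *;plan([474,205,62],40,102)"
```

```text
clock: 20.67
tool_pos: [0.4735, 0.1278, 0.0639]
eef_rot: [-0.419, -0.042, 0.092, 0.902]
contact_force: [0.6, 0.1, -1.2]
opening: 0.135
t 20.67 q [0.31, 1.02, -0.42, 1.99, -0.76, 0.48, 0.98] pos [473.5, 127.8, 63.9] open 11.9 F [0.6, 0.1, -1.2]
 lean 40.2 yaw_x 11.7 xtilt -0.1
 to go: world [ 0.5 77.2 -1.9] tool [16.1 50.1 56.4] tool_after [16.6 49.9 56.5] rotvec [-0.003 -0.006  0.002] deg 0.4
```

```bash
python3 -m inch '[[4,12.5,14,0,0,0],[4,12.5,14,0,0,0],[4,12.5,14,0,0,0],[0,0,0,0,0,0]]'
python3 - <<'E'
from h import *;plan([474,205,62],40,102)
from plant import r
d=r.snapshot("wrist");cv2.imwrite(f"pics/wrist14.png",d["img"][...,::-1])
E
```

```text
clock: 21.0
tool_pos: [0.471, 0.1898, 0.064]
eef_rot: [-0.416, -0.042, 0.095, 0.903]
contact_force: [0.4, 0.2, -0.6]
opening: 0.135
t 21.0 q [0.23, 1.03, -0.48, 2.01, -0.83, 0.39, 0.95] pos [471.0, 189.8, 64.0] open 11.9 F [0.4, 0.2, -0.6]
 lean 40.5 yaw_x 11.9 xtilt -0.2
 to go: world [ 3.  15.2 -2. ] tool [ 6.1 10.8  9.6] tool_after [ 6.1 10.7  9.7] rotvec [-0.009 -0.004 -0.001] deg 0.6
```

View pics/wrist14.png

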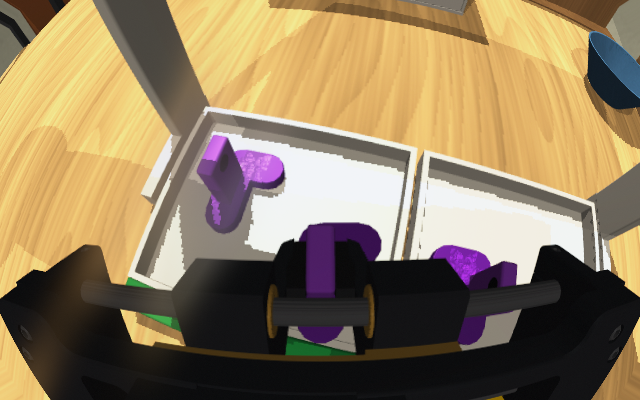

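```bash
python3 -m inch '[[0,9,9,-0.005,-0.002,0],[0,9,-7,-0.004,-0.002,0],[0,10,-9,0,0,0],[0,6,-5,0,0,0],[0,0,0,0,0,0],[0,0,0,0,0,0]]'
python3 - <<'E'
from h import *;plan([468,203,29.5],40,102)
from plant import r
d=r.snapshot("wrist");cv2.imwrite(f"pics/wrist15.png",d["img"][...,::-1])
E
```

```text
clock: 21.55
tool_pos: [0.4699, 0.1967, 0.0281]
eef_rot: [-0.423, -0.042, 0.093, 0.9]
contact_force: [0.9, 0.3, -0.8]
opening: 0.132
t 21.55 q [0.23, 1.11, -0.51, 2.01, -0.84, 0.31, 0.99] pos [469.9, 196.7, 28.1] open 11.6 F [0.9, 0.3, -0.8]
 lean 39.7 yaw_x 11.8 xtilt -0.1
 to go: world [-1.9  6.3  1.4] tool [-0.6  3.1  5.9] tool_after [-0.5  3.1  5.9] rotvec [ 0.005 -0.005  0.001] deg 0.4
```

View pics/wrist15.png

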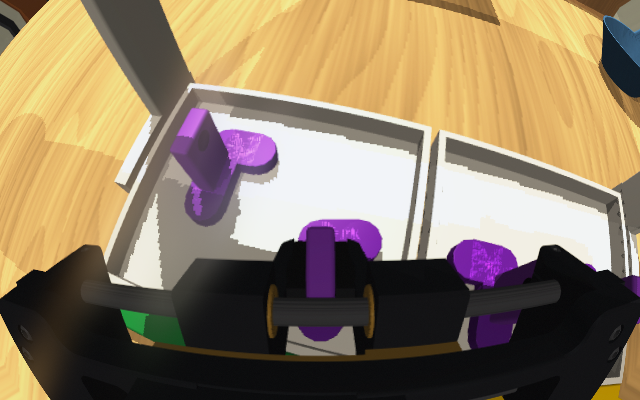

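```bash
python3 -m inch '[[0,2,5,0.004,-0.004,0],[0,0,0,0,0,0],[0,0,0,0,0,0],[0,0,0,0,0,0]]'; python3 -c "
from h import *;rep()
from plant import r
for i in range(3):
  s=r.get_state();print(s['tool_pos'],s['contact_force'],s['moment'])
d=r.snapshot('scene');cv2.imwrite('pics/scene16.png',cv2.resize(d['img'][80:240,270:490,::-1],None,fx=3.5,fy=3.5))
d=r.snapshot('wrist');cv2.imwrite('pics/wrist16.png',d['img'][...,::-1])"
```

```text
clock: 21.93
tool_pos: [0.4688, 0.2033, 0.0309]
eef_rot: [-0.42, -0.045, 0.095, 0.901]
contact_force: [0.7, 0.1, -0.6]
opening: 0.134
t 21.93 q [0.23, 1.1, -0.52, 2.01, -0.84, 0.31, 0.99] pos [468.8, 203.3, 30.9] open 11.8 F [0.7, 0.1, -0.6]
 lean 40.0 yaw_x 12.1 xtilt 0.1
[0.46875322 0.20333804 0.03093437] [ 0.69353488  0.05905044 -0.60201933] [-0.80682023 -0.14106883  0.04852524]
[0.46875322 0.20333804 0.03093437] [ 0.69353488  0.05905044 -0.60201933] [-0.80682023 -0.14106883  0.04852524]
[0.46875322 0.20333804 0.03093437] [ 0.69353488  0.05905044 -0.60201933] [-0.80682023 -0.14106883  0.04852524]
```

View pics/scene16.png

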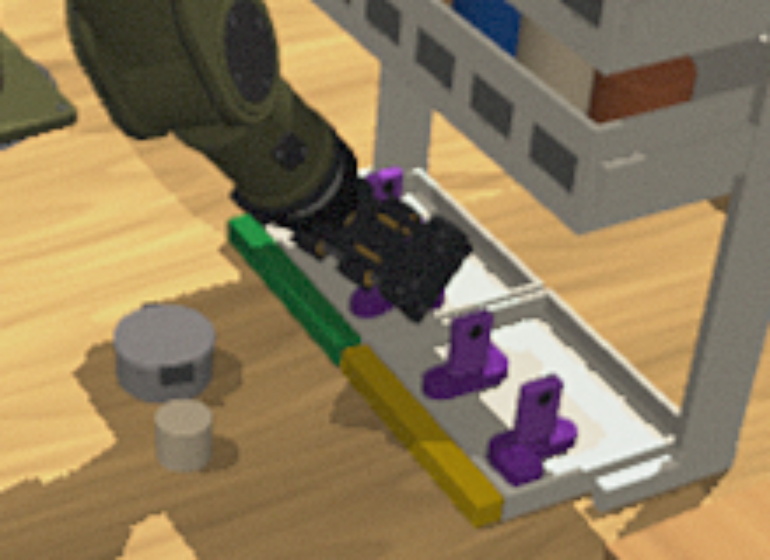

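View pics/wrist16.png

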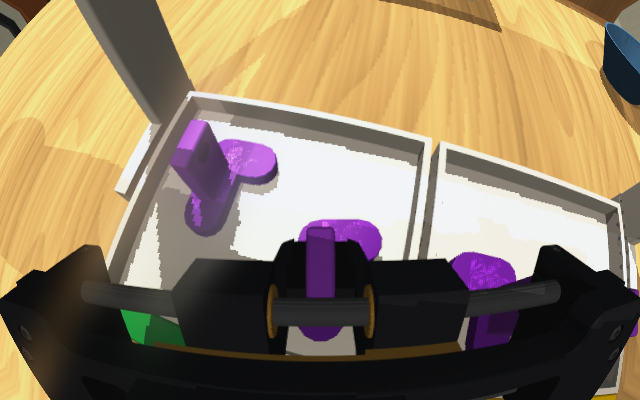

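Position and clearance are good. I'll lower it until it touches the tray floor.

```bash
python3 -m inch '[[0,1,-0.8,0,0,0],[0,0,0,0,0,0],[0,0,0,0,0,0]]'; python3 -c "
from h import *;rep()"; python3 -m inch '[[0,0.8,-0.6,0,0,0],[0,0,0,0,0,0],[0,0,0,0,0,0]]'; python3 -c "
from h import *;rep()"
```

```text
clock: 22.28
tool_pos: [0.4688, 0.2032, 0.0295]
eef_rot: [-0.42, -0.045, 0.095, 0.901]
contact_force: [-0.0, -1.0, -1.3]
opening: 0.135
t 22.28 q [0.23, 1.11, -0.52, 2.01, -0.84, 0.3, 0.99] pos [468.8, 203.2, 29.5] open 11.9 F [-0.0, -1.0, -1.3]
 lean 40.0 yaw_x 12.1 xtilt 0.1
clock: 22.53
tool_pos: [0.4688, 0.2033, 0.0285]
eef_rot: [-0.42, -0.045, 0.095, 0.901]
contact_force: [-0.1, -0.3, -1.2]
opening: 0.137
t 22.53 q [0.23, 1.11, -0.52, 2.01, -0.84, 0.3, 0.99] pos [468.8, 203.3, 28.5] open 12.1 F [-0.1, -0.3, -1.2]
 lean 40.0 yaw_x 12.1 xtilt 0.1
```

```bash
python3 -m inch '[[0,0.7,-0.6,0,0,0],[0,0,0,0,0,0],[0,0,0,0,0,0]]'; python3 -c "
from h import *;rep()"; python3 -m inch '[[0,0.5,-0.4,0,0,0],[0,0,0,0,0,0],[0,0,0,0,0,0]]'; python3 -c "
from h import *;rep()"
```

```text
clock: 22.78
tool_pos: [0.4687, 0.2034, 0.0276]
eef_rot: [-0.42, -0.045, 0.095, 0.901]
contact_force: [0.6, -0.6, -0.2]
opening: 0.136
t 22.78 q [0.23, 1.11, -0.52, 2.01, -0.84, 0.3, 0.99] pos [468.7, 203.4, 27.6] open 12.0 F [0.6, -0.6, -0.2]
 lean 40.0 yaw_x 12.1 xtilt 0.1
clock: 23.03
tool_pos: [0.4688, 0.2035, 0.0273]
eef_rot: [-0.42, -0.045, 0.095, 0.901]
contact_force: [-0.4, -1.6, 2.6]
opening: 0.134
t 23.03 q [0.23, 1.11, -0.52, 2.01, -0.84, 0.3, 1.0] pos [468.8, 203.5, 27.3] open 11.8 F [-0.4, -1.6, 2.6]
 lean 40.0 yaw_x 12.1 xtilt 0.1
```

```bash
python3 -m inch '[[0,0,0,0,0,0],[0,0,0,0,0,0],[0,0,0,0,0,0],[0,0,0,0,0,0]]' 28; python3 -m inch '[[0,-10,0,0,0,0],[0,-20,0,0,0,0],[0,-20,0,0,0,0],[0,-20,0,0,0,0],[0,-30,0,0,0,0],[0,-30,0,0,0,0],[0,-30,0,0,0,0],[0,-20,0,0,0,0],[0,0,0,0,0,0]]'
python3 - <<'E'
from h import *;rep()
from plant import r
d=r.snapshot("wrist");cv2.imwrite(f"pics/wrist17.png",d["img"][...,::-1])
d=r.snapshot("scene");np.savez("pics/s17.npz",**d);cv2.imwrite(f"pics/scene17.png",d["img"][...,::-1])
E
```

```text
clock: 23.37
tool_pos: [0.4687, 0.2034, 0.027]
eef_rot: [-0.42, -0.045, 0.095, 0.901]
contact_force: [-0.5, -1.0, -0.9]
opening: 0.318
clock: 24.12
tool_pos: [0.4954, 0.0871, 0.1669]
eef_rot: [-0.422, -0.047, 0.092, 0.901]
contact_force: [0.7, -0.1, -0.2]
opening: 0.316
t 24.12 q [0.31, 0.83, -0.3, 1.91, -0.67, 0.76, 0.85] pos [495.4, 87.1, 166.9] open 27.8 F [0.7, -0.1, -0.2]
 lean 39.7 yaw_x 11.8 xtilt 0.4
```

View pics/wrist17.png

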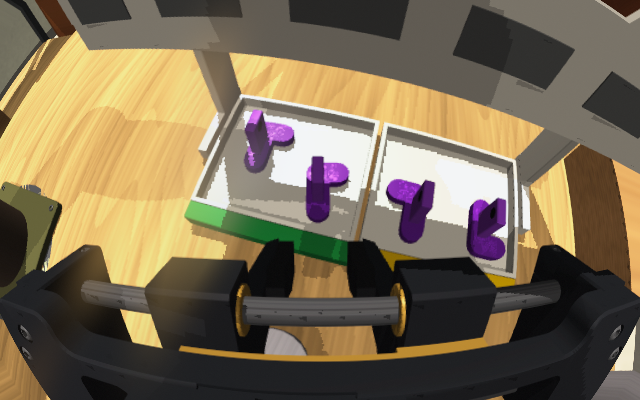

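View pics/scene17.png

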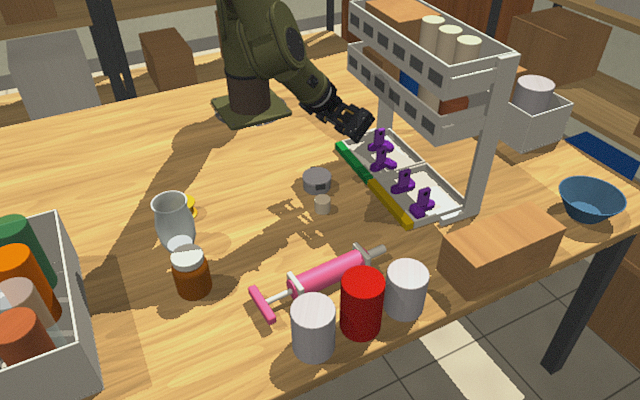

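All four appear upright in their trays. I'll back off and check weight heights, and that nothing else has moved.

```bash
python3 -m inch '[[0,-30,-10,0,0,0],[0,-30,-10,0,0,0],[0,-30,-10,0,0,0],[0,0,0,0,0,0],[0,0,0,0,0,0]]'
python3 - <<'E'
from h import *;rep()
from plant import r
d=r.snapshot("scene");P=cloud(d);H=hsv(d);g=load("pics/scene0.npz");t0=load("pics/top0.npz");t=r.snapshot("top")
m=((H[...,0]>=130)&(H[...,0]<=150)&(H[...,1]>120)&(d["range_z"]>0)&(P[...,2]<.2)).astype(np.uint8)
k,l,st,c=cv2.connectedComponentsWithStats(m)
for i in range(1,k):
    if st[i,4]<20:continue
    q=P[l==i];f=q[q[:,2]>.05];print(c[i].round(),st[i,4],"top z",np.percentile(q[:,2],97).round(3),"low",np.percentile(q[:,2],3).round(3),"fin",f.mean(0).round(3), "fin at z30",q[abs(q[:,2]-.035)<.008].mean(0).round(3))
cv2.imwrite("pics/s18.png",cv2.resize(d["img"][110:240,320:490,::-1],None,fx=4.5,fy=4.5))
for a,b,n in((g,d,"scene"),(t0,t,"top")):
    z=(abs(a["img"].astype(int)-b["img"]).max(-1)>60).astype(np.uint8)*255
    o=b["img"][...,::-1].copy();o[z>0]=(255,255,0);cv2.imwrite(f"pics/diff_{n}.png",o)
E
```

```text
clock: 24.63
tool_pos: [0.5098, 0.0111, 0.2139]
eef_rot: [-0.42, -0.045, 0.095, 0.901]
contact_force: [-0.5, 1.2, -0.2]
opening: 0.314
t 24.63 q [0.4, 0.78, -0.24, 1.77, -0.57, 0.99, 0.82] pos [509.8, 11.1, 213.9] open 27.6 F [-0.5, 1.2, -0.2]
 lean 40.0 yaw_x 12.0 xtilt 0.1
[381. 152.] 631 top z 0.069 low 0.011 fin [0.438 0.212 0.062] fin at z30 [0.436 0.214 0.035]
[403. 183.] 339 top z 0.068 low 0.009 fin [0.585 0.188 0.061] fin at z30 [0.587 0.189 0.035]
[422. 204.] 410 top z 0.067 low 0.011 fin [0.67  0.186 0.062] fin at z30 [0.67  0.187 0.035]
```

View pics/s18.png

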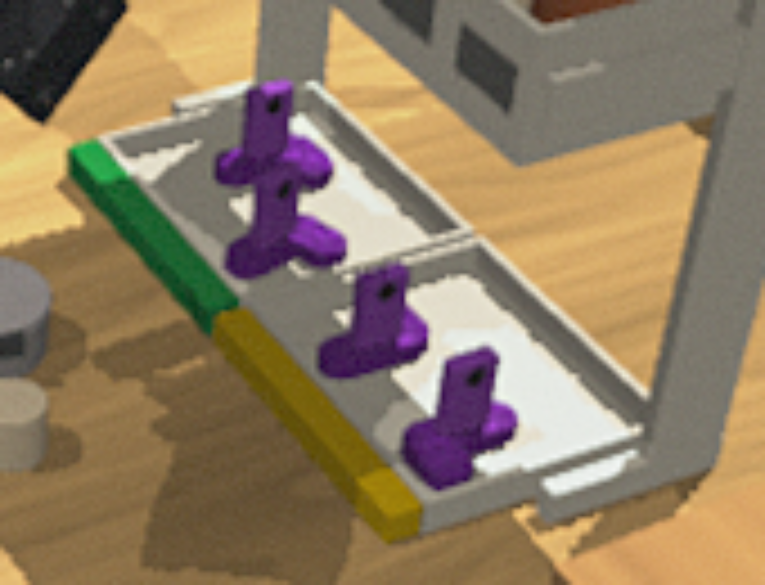

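View pics/diff_scene.png

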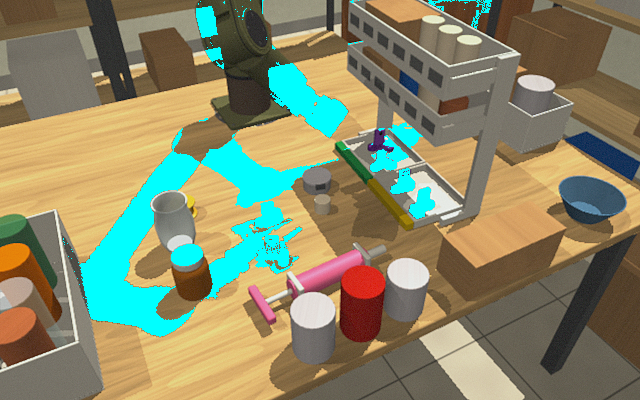

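View pics/diff_top.png

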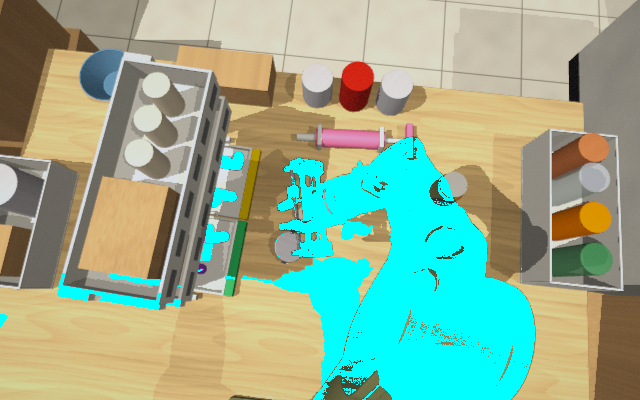

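```bash
python3 -c "
from plant import r
print(r.finish_job())"
```

```text
the job is handed in; nothing more can be done
None
```

The three purple weights are put away and the job is handed in at about 25 s of the 72 s allowed. The two left-hand weights are in the yellow tray. The right-hand one is in the green tray beside the weight already there. I gripped each one with the tool leaning 40° so it could come in under the crate from the front, and released it only after feeling the tray floor.

- **Upright and on the floor:** in the last pictures all four weights stand upright and clear of each other. Their tops measure about 67–69 mm above the table, against 65 mm expected, which fits the cameras' error. In that view the two green-tray weights overlap, so their height was read as one.
- **Nothing else moved:** comparing first and last pictures shows changes only at the arm, the shadows and the weights. In the last top view the arm hid the cup and spool and part of the jar, so for those I rely on the scene view.
- **Forces:** readings stayed under 4 N wherever I checked.
- **Two things differed from plan:**
  - The right-hand weight touched the tray floor about 2.5 mm lower than I expected from its grip height.
  - It stands turned about 15° from the tray's axis, because a wrist joint was running close to its limit there.

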